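Set up a handle test with a catch jack under the hung pot

TASK

Get the handle test ready: swing the hook arm round to its stop over the lab jack, then hang the pot by its overhead handle on the double hook and let go of it. Then raise the jack by its knob until the platform just touches the foot of the hanging pot, without pushing the pot up by more than a few millimetres, and finally swing the jack's locking lever fully round to its stop. Leave the cup, the vase and the wooden rib where they are.

Things in the scene. Friction and masses are not known exactly. Their poses are not given: they have to be found in the camera images.
- jack: The fixed lab jack. Origin at bench level under the centre of its platform. Its -x axis points roughly at the robot: the low grey housing (56 x 180 mm, top 45 mm high, centred 170 mm towards -x) carries the knob and the locking lever.
- jack_platform: The jack's level aluminium platform, 115 x 115 x 8 mm, on a telescopic screw column with four guide rods. Origin at the centre of its upper face; it moves only up and down.
- jack_knob (a joint): Turn of the jack's knob in rad, 0 to 4. Turning clockwise seen from above increases it and raises the platform by 10 mm per rad (platform 85 mm high at 0). It stays where it is left; it needs about 0.2 N m.
- knob_grip (a point): Point on the axis of the round black ribbed knob (vertical axis, 48 mm diameter, rim 32 mm tall) at half the height of the rim, 30 mm above the housing; pinch the rim here from above, in any direction.
- jack_lock (a joint): Swing of the locking lever in rad: 0 is open, 1.5 is its stop (locked). Counter-clockwise from above increases it; it starts near 0. It stays where it is left.
- lock_grip (a point): Point on the axis of the lever's upright black round handle (16 mm diameter, 45 mm tall), 18 mm below its top; moves with the lever, 65 mm from the pivot.
- lock_hinge (a point): The vertical pivot axis of the locking lever.
- stand: The fixed steel test stand beside the jack: 84 mm square foot, 24 mm column, 302 mm high over the hub of the hook arm. Origin at bench level on the column axis. At its stop the hook arm points along the stand's -x axis, with the hook over the jack platform.
- hook_arm (a joint): Swing of the hook arm about the column in rad: 0 is its stop over the jack, positive is swung away clockwise seen from above, up to 1.4. Stiff (about 0.25 N m), stays where it is left.
- swing_grip (a point): Point on the axis of the hook arm's level 14 mm round bar, 45 mm out from the column axis, 290 mm high; a place to pinch it from above across the bar. The bar runs on to 80 mm from the column, where it forks into two parallel prongs.
- swing_axis (a point): The vertical axis of the column, at the height of the hook arm's bar.
- hook_seat (a point): Middle of the handle bar when hung: midway between two parallel 8 mm prongs (38 mm to either side), 125 mm from the column axis; moves with the arm. Each prong dips to a level seat 24 mm long, its top 5 mm below this point, with a slope on the column side and a tip 26 mm high on the far side; gap 50 mm wide at the top. The bar is lowered over the tips, across both prongs, at right angles to the arm.
- pot: Loose terracotta pot, 132 mm in diameter, 85 mm high at the rim, 0.3 to 0.6 kg, foot 90 mm in diameter. Origin at the centre of the foot's underside, z up. Its handle is a rigid arch that lies in the pot's y-z plane.
- pot_bar (a point): The middle of the straight level top bar of the pot's handle, 165 mm above the foot's underside (80 mm above the rim). The bar is a flat strap, 16 mm wide (along x), 10 mm thick (along z), straight for 105 mm along the pot's y axis; two uprights at 62 mm to either side join it to the rim, so the prongs can enter under the bar only from the arm's free end, passing between bar and rim.
- grey_cup: Bystander: blue-grey cup, 83 mm wide, 65 mm high, origin under its centre.
- striped_vase: Bystander: striped round vase, 116 mm wide, 113 mm high, origin under its centre.
- wood_rib: Bystander: flat kidney-shaped wooden rib, 94 x 41 x 6 mm, origin under its centre.
Mind the look-alikes: they are no part of the job. There is more than one size of the pot; the job needs the larger.

How it is judged:
By the outcome, as a careful person would: the job done as asked, in the order asked, and still so for the second after the job is handed in, with the robot touching nothing.
It also fails if it takes over 72 s, if anything falls off the work surface, if the arm or the gripper's body presses on something with over 40 N, if the wrist force passes 120 N, or if a joint passes its speed limit or range.

ROBOT

A 6-joint arm with a two-finger parallel gripper is mounted at the origin on the work surface; the furniture and walls round the work are solid. World frame = base frame: x ahead of the robot, y to its left, z up, the work surface at z = 0. Lengths are in m, angles in rad, forces in N, time in s.
With the tool pointing down it reaches from about 0.25 to 0.725 m from the base axis. Payload 4 kg.
Tool frame: the origin (TCP) lies midway between the tips of the shut fingers; the grasp point (between the pads) lies 19 mm behind it; z points along the fingers, y is the direction in which the jaws open and shut (so a half turn about z gives the same grasp; the last joint's range is limited). The gripper opens to 85 mm and grips with 20 to 120 N. Pads are 22 mm wide; open, the fingers measure 114 mm over their backs; the gripper's body (76 mm by 85 mm) begins 54 mm behind the grasp point. The pads swing forward as they close: fully open they stand 13 mm farther back than shut.
Start: joints at [1.158, 0.241, 0.005, 1.335, 0, 1.571], TCP at [0.201, 0.458, 0.192] pointing down, gripper open.
Joint ranges: [-2.72, 2.72], [-1.05, 1.87], [-1.09, 1.28], [-1.99, 2.15], [-1.42, 1.44], [-3.14, 3.14]. Speed limits (rad/s): [2.79, 2.79, 3.14, 3.14, 3.14, 3.14].

INTERFACE

Orientations are given as a unit quaternion [x, y, z, w].
In Python, from workcell import get_obs, camera, camera_model, job_done, masks_of gives the robot as it stands.
- The arm moves only by the tool jog_arm, never from a script. Its argument "deltas" is a list that holds one entry, the list of rows, each a list of 7 numbers: the shift along the tool's x, y, z in mm, then the turn, a rotation vector about the tool's x, y, z in degrees, then the finger opening in mm, from 0 to 85.4. A call has 1 to 5 rows; each row shifts and turns the pose as measured when the row begins, along the tool's axes as they then stand; what a row does not reach is not made up. A row lasts 1/10 s, in which the tool goes at most 50 mm and 8.59 degrees, less where a joint would pass 70% of its speed; a pose out of reach is approached as far as the arm can. A call with a gripper value outside its range is refused whole. The fingers move at their own pace and stop on an object; the grip force is fixed at half the most. Time passes only in rows, so rows that do not move let the fingers close. It gives the time, the measured TCP pose, the force and the opening at its end, in the units of the state.
- get_obs(): the state, without advancing time (a new reading comes with each control period).
- camera(name): name is "side" or "top"; returns the picture (384x512x3 uint8, red, green, blue); there is no depth.
- camera_model(name): a dict with "fovy" (degrees; the focal length in pixels is half the picture's height over the tangent of half this angle, whatever the lens; pixels are square), "cx", "cy" (the principal point, pixels), "pose" (4x4, takes a point from camera to world coordinates). Camera axes: x right, y down, z forward; pixel columns grow to the right and rows downward; lengths in m; the calibration is good to about 2 mm. A picture is of the moment at which its call begins. camera_model takes no time and is no camera call.
- job_done(): hands the job in, once; it reports no verdict.
Trained networks look in the newest picture that a camera, given by its name, has taken for a name from the list of things; names that differ only in an ending like _2 or _b are one class to them, and where a whole thing is asked for, a point or a joint stands for the part that bears it (a point fixed in the world has none). Each returns a list of dicts, best first, with "conf" (0 to 1); they miss things now and then, are a little off and sometimes report something else, mostly with a low value. They report only what shows in the picture. A call takes as long as a camera call. They do not tell look-alikes from the thing itself.
- masks_of(target, camera): "pixels" (384x512 bool, what is visible of it) and "at" ([column, row] in pixels, amid what is visible of it).
The state is a dict: "clock": time; "joint_pos": joint angles; "joint_vel": joint speeds; "tau": joint torques, N m; "eef_pos": TCP position; "tool_rot": TCP orientation; "ft_force": force on the tool from outside, world axes, zero at the start; "ft_torque": the same for the moment, N m; "grip_width": finger opening in m.
Only numpy, scipy, OpenCV 4.12 (cv2) and the standard library are available. Lean on these libraries where they do the work, as an engineer would, in place of code of your own. Each camera call takes 0.05 s, during which the arm holds its last target. There are 200 camera calls.

## Working session

There is one attempt and no reset: what is moved stays moved. The work goes in short steps, Python scripts to look and compute and a tool call to move; the robot and the scene stay as the last step left them, time stands still between calls to the robot, and variables do not carry over. Pictures are saved under pics/ and viewed, about 8 in all and at most 12, crops included, and the job is handed in when it is done.

Besides the shell and the picture viewer there is one more tool, called after "Request:" in YAML: its name, and indented under it one key for each argument. jog_arm: Moves the arm, as the interface text tells. Its arguments: {"type":"object","properties":{"deltas":{"type":"array"}},"required":["deltas"]}

```bash
mkdir -p pics; ls; cat > h.py <<'E'
import numpy as np, cv2
from workcell import get_obs, camera, camera_model, job_done, masks_of
def ray(name,uv):
    m=camera_model(name);f=192/np.tan(np.radians(m['fovy'])/2);P=np.array(m['pose'])
    d=P[:3,:3]@np.array([(uv[0]-m['cx'])/f,(uv[1]-m['cy'])/f,1]);return P[:3,3],d
def atz(name,uv,z):
    o,d=ray(name,uv);return o+d*(z-o[2])/d[2]
def proj(name,p):
    m=camera_model(name);f=192/np.tan(np.radians(m['fovy'])/2);P=np.array(m['pose'])
    c=P[:3,:3].T@(np.array(p)-P[:3,3]);return np.array([m['cx']+f*c[0]/c[2],m['cy']+f*c[1]/c[2]])
def tri(u1,u2):
    o1,d1=ray('side',u1);o2,d2=ray('top',u2)
    A=np.stack([d1,-d2],1);s=np.linalg.lstsq(A,o2-o1,rcond=None)[0]
    a,b=o1+s[0]*d1,o2+s[1]*d2;return (a+b)/2,np.linalg.norm(a-b)
E
python3 - <<'E'
from h import *
np.set_printoptions(precision=3,suppress=True)
for c in('side','top'):
    im=camera(c);cv2.imwrite(f'pics/{c}0.png',im[...,::-1]);m=camera_model(c);print(c,m['fovy'],m['cx'],m['cy'],np.array(m['pose']))
    for t in('pot','jack_platform','jack_knob','knob_grip','jack_lock','lock_grip','stand','hook_arm','swing_grip','grey_cup','striped_vase','wood_rib'):
        for r in masks_of(t,c)[:3]: print(t,round(r['conf'],2),np.array(r['at']),r['pixels'].sum())
a=cv2.imread('pics/side0.png');b=cv2.imread('pics/top0.png')
cv2.imwrite('pics/both.png',cv2.resize(np.vstack([a,b]),None,fx=.78,fy=.78))
E
```

```text
pics
side 57.01800818085191 255.38822336615652 187.96099208887804 [[ 0.939 -0.128  0.318  0.126]
 [-0.342 -0.405  0.848 -0.929]
 [ 0.02  -0.905 -0.424  0.651]
 [ 0.     0.     0.     1.   ]]
pot 0.67 [295.8 221.2] 706
pot 0.65 [203.7 302.4] 1451
pot 0.65 [231.8 214.2] 76
jack_platform 0.96 [292.5 219.7] 750
jack_knob 0.75 [239.  226.4] 220
knob_grip 0.78 [239.7 223.3] 228
jack_lock 0.7 [244.1 194.2] 327
jack_lock 0.55 [257.6 257.8] 55
lock_grip 0.6 [244.  195.2] 426
lock_grip 0.53 [284.8 147.4] 323
stand 0.92 [292.8 156.1] 814
hook_arm 0.67 [288.6 145.9] 270
swing_grip 0.26 [289.2 145.6] 275
grey_cup 0.76 [240.7 196.5] 412
striped_vase 0.85 [266.3 185.2] 900
striped_vase 0.22 [243.7 195.9] 406
wood_rib 0.63 [230.3 217.1] 80
top 50.887985940649855 257.0719983476747 192.4162374421308 [[-0.026 -0.99   0.141  0.293]
 [-1.     0.026  0.001 -0.009]
 [-0.005 -0.141 -0.99   1.465]
 [ 0.     0.     0.     1.   ]]
pot 0.91 [337.5 260.2] 637
pot 0.88 [341.9 206.4] 1241
pot 0.35 [237.  141.3] 329
jack_platform 0.91 [268.8 166.9] 1137
jack_knob 0.43 [263.4 209.9] 163
knob_grip 0.67 [261.5 211.6] 164
jack_lock 0.53 [260.  212.2] 150
jack_lock 0.4 [304.7 214. ] 125
lock_grip 0.66 [303.  210.4] 128
stand 0.9 [233.4 152.3] 763
hook_arm 0.63 [236.1 148.7] 514
swing_grip 0.86 [237.4 140.4] 320
grey_cup 0.6 [183.1 189.1] 436
striped_vase 0.65 [177.  154.1] 923
wood_rib 0.78 [215.5 209.9] 219
```

```bash
python3 - <<'E'
import cv2
a=cv2.imread('pics/side0.png')[90:360,130:450];b=cv2.imread('pics/top0.png')[100:310,130:430]
cv2.imwrite('pics/s.png',cv2.resize(a,None,fx=2.2,fy=2.2,interpolation=2));cv2.imwrite('pics/t.png',cv2.resize(b,None,fx=2.6,fy=2.6,interpolation=2))
E
```

```text
(no output)
```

View pics/s.png

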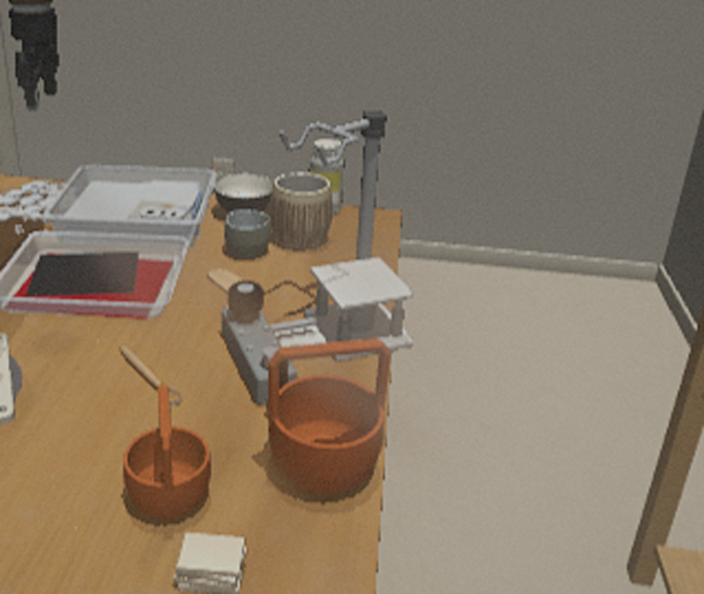

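View pics/t.png

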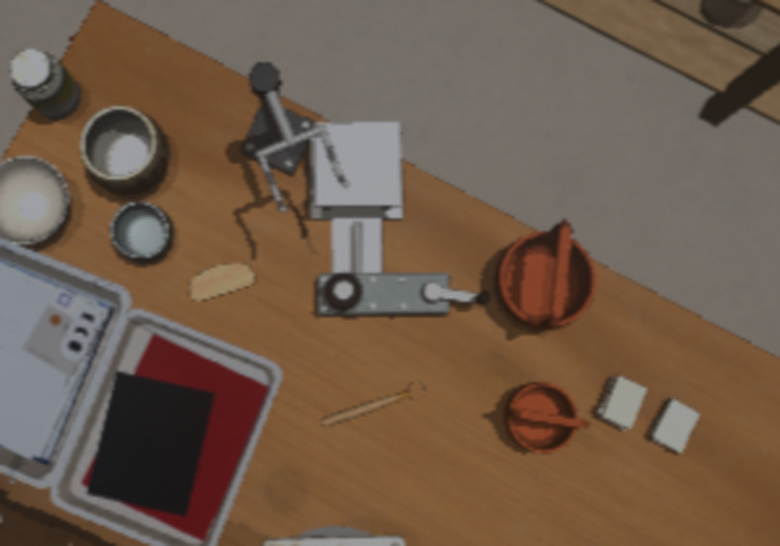

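The larger pot is the one at side (278,288) and top (341,206). The smaller look-alike is at top (338,261), side (204,302). The hook arm is swung towards the robot, and the knob and lever sit on the housing. I'll measure now.

```bash
python3 - <<'E'
from h import *
np.set_printoptions(precision=3,suppress=True)
o=get_obs();print({k:np.round(o[k],3) for k in('eef_pos','tool_rot','ft_force','grip_width')})
T=lambda x,y:(x/2.6+130-.3,y/2.6+100-.3)
S=lambda x,y:(x/2.2+130-.27,y/2.2+90-.27)
for n,c,z in [('hub',(265,75),.302),('fork',(292,142),.29),('barA',(565,226),.165),('barB',(558,322),.165),('rimL',(499,280),.085),('rimR',(594,280),.085),
 ('knob',(343,290),.091),('pivot',(430,291),.05),('lever',(484,297),.09),('tipL',(281,208),.29),('tipR',(345,185),.29),('bar0',(272,95),.29)]:
    print(n,atz('top',T(*c),z))
for z in(.085,.105): print('plat',[atz('top',T(*c),z)[:2] for c in[(311,123),(400,123),(402,208),(310,207)]])
for n,s,t in [('barA',(382,345),(565,228)),('barB',(276,354),(558,319)),('hub',(374,117),(265,75)),('tip far',(282,135),(281,208)),('tip near',(322,158),(345,185)),
 ('platR',(410,294),(402,208)),('platnear',(350,308),(310,207)),('platfar',(312,268),(311,123)),('platfr',(385,258),(400,123))]:
    print(n,*tri(S(*s),T(*t)))
# enlarged crop of pots, stand+jack
a=cv2.imread('pics/side0.png');b=cv2.imread('pics/top0.png')
r=lambda i,f:cv2.resize(i,None,fx=f,fy=f,interpolation=cv2.INTER_CUBIC)
A=r(a[130:255,225:325],4);B=r(b[110:235,200:300],4)
cv2.imwrite('pics/c1.png',np.hstack([A,B]))
C=r(a[235:330,170:320],2.66);D=r(b[180:280,300:400],4)
cv2.imwrite('pics/c2.png',np.hstack([r(a[235:335,180:320],4)[:, :], ])[:,:560]);cv2.imwrite('pics/c3.png',D)
E
```

```text
{'eef_pos': array([0.201, 0.458, 0.192]), 'tool_rot': array([ 0.205,  0.979, -0.   ,  0.   ]), 'ft_force': array([ 0.739,  0.607, -0.383]), 'grip_width': np.float64(0.086)}
hub [0.653 0.063 0.302]
fork [0.576 0.034 0.29 ]
barA [ 0.489 -0.301  0.165]
barB [ 0.37  -0.285  0.165]
rimL [ 0.432 -0.228  0.085]
rimR [ 0.428 -0.353  0.085]
knob [ 0.423 -0.022  0.091]
pivot [ 0.423 -0.139  0.05 ]
lever [ 0.409 -0.206  0.09 ]
tipL [0.5   0.048 0.29 ]
tipR [ 0.524 -0.025  0.29 ]
bar0 [0.632 0.056 0.29 ]
plat [array([0.651, 0.015]), array([ 0.648, -0.105]), array([ 0.532, -0.103]), array([0.536, 0.019])]
plat [array([0.646, 0.015]), array([ 0.643, -0.103]), array([ 0.528, -0.102]), array([0.533, 0.019])]
barA [ 0.488 -0.301  0.164] 0.0012318595430230732
barB [ 0.372 -0.285  0.167] 0.002819635393946707
hub [0.652 0.064 0.297] 0.004263169836384994
tip far [0.499 0.048 0.289] 0.0019326216759193572
tip near [ 0.528 -0.026  0.278] 0.0016142384556518965
platR [ 0.572 -0.123  0.107] 0.09678393376480555
platnear [0.576 0.011 0.006] 0.05408572691883041
platfar [0.6   0.029 0.081] 0.10481253768411451
platfr [ 0.617 -0.095  0.149] 0.030739916835270255
```

View pics/c1.png

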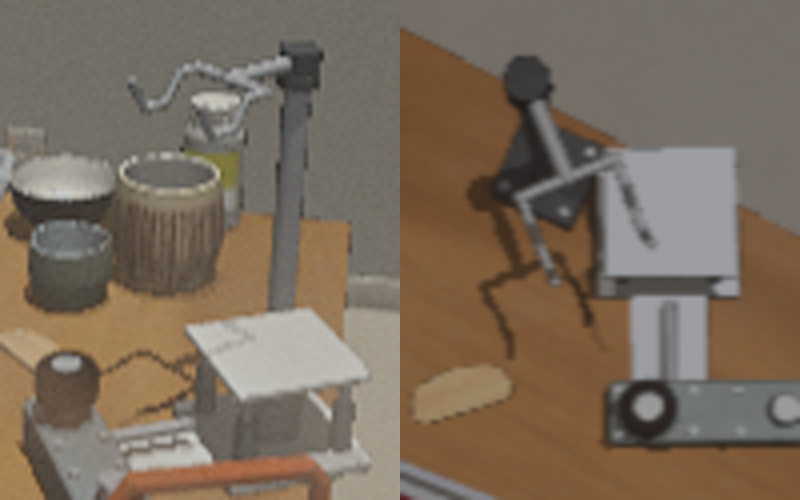

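View pics/c3.png

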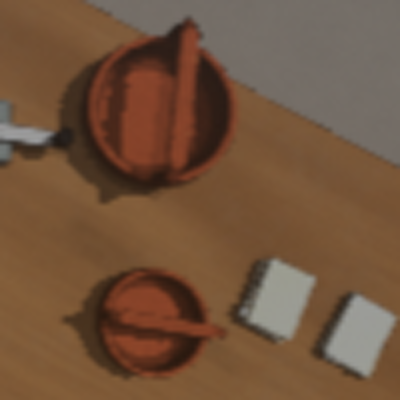

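```bash
cat >> h.py <<'E'
def jaw(o):
    x,y,z,w=o['tool_rot'];return np.degrees(2*np.arctan2(y,x))-90
def plan(wps,step=45,rot=8):
    """wps: (x,y,z,jawdeg or None,width); prints tool-frame rows"""
    o=get_obs();p=np.array(o['eef_pos']);j=jaw(o);j=(j+90)%360-90
    print('at',p.round(4),'jaw',round(j,1),'w',round(o['grip_width'],4),'F',np.round(o['ft_force'],1))
    for x,y,z,t,w in wps:
        t=j if t is None else t; d=np.array([x,y,z])-p
        n=max(1,int(np.ceil(max(np.linalg.norm(d)*1e3/step,abs(t-j)/rot))))
        for i in range(n):
            a=np.radians(j);s=d/n*1e3
            print([round(float(-s[0]*np.sin(a)+s[1]*np.cos(a)),1),round(float(s[0]*np.cos(a)+s[1]*np.sin(a)),1),round(float(-s[2]),1),0,0,round(-(t-j)/n,2) if i>=0 else 0,w])
            j0=j; j=j+(t-j)/(n-i); 
        p=np.array([x,y,z]);j=t;print('--')
E
python3 - <<'E'
from h import *
np.set_printoptions(precision=3,suppress=True)
T=lambda x,y:((x-400)/4+200-.4,y/4+110-.4)
S=lambda x,y:(x/4+225-.4,y/4+130-.4)
for n,s,t in [('tipL',(133,82),(555,282)),('tipR',(203,130),(652,245)),('hub',(302,46),(527,78)),('fork',(237,78),(570,180)),('pl1',(187,325),(597,275)),('pl2',(305,308),(605,150)),('pl3',(370,378),(735,148)),('pl4',(240,398),(738,280)),('knobtop',(66,360),(648,407))]:
    print(n,*tri(S(*s),T(*t)))
print('knob',atz('top',T(648,407),.091),'pivot',atz('top',T(788,408),.06))
plan([(.22,.44,.36,70,50),(.611,.047,.36,111,50)])
E
```

```text
tipL [0.498 0.046 0.293] 0.0010431273250499805
tipR [ 0.527 -0.026  0.277] 0.0010199760774957719
hub [0.651 0.064 0.303] 0.00015839541151516196
fork [0.577 0.033 0.292] 0.004359990804468011
pl1 [0.54  0.019 0.085] 0.00042901613490997815
pl2 [0.647 0.011 0.088] 0.0050601992837061354
pl3 [ 0.647 -0.103  0.084] 0.005079879194150286
pl4 [ 0.532 -0.103  0.087] 0.0014759869636972603
knobtop [ 0.422 -0.021  0.096] 0.0013896884944543642
knob [ 0.423 -0.021  0.091] pivot [ 0.422 -0.144  0.06 ]
at [0.201 0.458 0.192] jaw 66.3 w 0.0855 F [ 0.7  0.6 -0.4]
[-6.3, -2.2, -42.1, 0, 0, np.float64(-0.91), 50]
[-6.2, -2.3, -42.1, 0, 0, np.float64(-0.68), 50]
[-6.2, -2.4, -42.1, 0, 0, np.float64(-0.46), 50]
[-6.1, -2.5, -42.1, 0, 0, np.float64(-0.23), 50]
--
[-38.6, -18.1, -0.0, 0, 0, -3.15, 50]
[-37.5, -20.2, -0.0, 0, 0, -2.91, 50]
[-36.4, -22.3, -0.0, 0, 0, -2.67, 50]
[-35.1, -24.2, -0.0, 0, 0, -2.43, 50]
[-33.7, -26.1, -0.0, 0, 0, -2.18, 50]
[-32.2, -27.9, -0.0, 0, 0, -1.94, 50]
[-30.6, -29.7, -0.0, 0, 0, -1.7, 50]
[-29.0, -31.3, -0.0, 0, 0, -1.46, 50]
[-27.2, -32.8, -0.0, 0, 0, -1.21, 50]
[-25.3, -34.3, -0.0, 0, 0, -0.97, 50]
[-23.4, -35.6, -0.0, 0, 0, -0.73, 50]
[-21.4, -36.9, -0.0, 0, 0, -0.49, 50]
[-19.4, -38.0, -0.0, 0, 0, -0.24, 50]
--
```

```bash
sed -i 's/round(-(t-j)\/n,2) if i>=0 else 0/round(float(-(t-j)\/(n-i)),1)/' h.py; python3 -c "
from h import *
plan([(.21,.45,.33,66.3,50),(.25,.42,.36,66.3,50),(.611,.047,.36,111,50)],48)"
```

```text
at [0.2006 0.458  0.1915] jaw 66.3 w 0.0855 F [ 0.7  0.6 -0.4]
[-3.9, -1.2, -46.2, 0, 0, 0.0, 50]
[-3.9, -1.2, -46.2, 0, 0, 0.0, 50]
[-3.9, -1.2, -46.2, 0, 0, 0.0, 50]
--
[-24.3, -5.7, -15.0, 0, 0, -0.0, 50]
[-24.3, -5.7, -15.0, 0, 0, -0.0, 50]
--
[-43.7, -17.9, -0.0, 0, 0, -4.1, 50]
[-42.3, -20.9, -0.0, 0, 0, -4.1, 50]
[-40.7, -23.9, -0.0, 0, 0, -4.1, 50]
[-38.9, -26.7, -0.0, 0, 0, -4.1, 50]
[-36.9, -29.4, -0.0, 0, 0, -4.1, 50]
[-34.8, -31.9, -0.0, 0, 0, -4.1, 50]
[-32.4, -34.3, -0.0, 0, 0, -4.1, 50]
[-29.9, -36.5, -0.0, 0, 0, -4.1, 50]
[-27.2, -38.5, -0.0, 0, 0, -4.1, 50]
[-24.4, -40.4, -0.0, 0, 0, -4.1, 50]
[-21.5, -42.0, -0.0, 0, 0, -4.1, 50]
--
```

Request:
jog_arm:
  deltas:
    - [[-4,-1,-46,0,0,0,50],[-4,-1,-46,0,0,0,50],[-4,-1,-46,0,0,0,50],[-24,-6,-15,0,0,0,50],[-24,-6,-15,0,0,0,50]]

```text
clock: 1.8
eef_pos: [0.2471, 0.4169, 0.3595]
tool_rot: [0.202, 0.979, -0.007, -0.002]
ft_force: [0.7, 0.9, -0.4]
grip_width: 0.0503
```

Request:
jog_arm:
  deltas:
    - [[-44,-18,0,0,0,-4,50],[-42,-21,0,0,0,-4,50],[-41,-24,0,0,0,-4,50],[-39,-27,0,0,0,-4,50],[-37,-29,0,0,0,-4,50]]

```text
clock: 2.3
eef_pos: [0.4185, 0.2469, 0.3645]
tool_rot: [0.018, 1.0, -0.003, 0.0]
ft_force: [0.5, 0.6, 0.1]
grip_width: 0.0505
```

Request:
jog_arm:
  deltas:
    - [[-35,-32,0,0,0,-4,50],[-32,-34,0,0,0,-4,50],[-30,-36,0,0,0,-4,50],[-27,-38,0,0,0,-4,50],[-24,-40,0,0,0,-4,50]]

```text
clock: 2.8
eef_pos: [0.5918, 0.0751, 0.3665]
tool_rot: [-0.163, 0.987, -0.002, 0.001]
ft_force: [0.7, 1.5, 0.4]
grip_width: 0.0499
```

```bash
python3 -c "
from h import *
plan([(.611,.047,.35,111,50),(.611,.047,.275,111,50)],48)"
```

```text
at [0.5918 0.0751 0.3665] jaw 108.8 w 0.0499 F [0.7 1.5 0.4]
[-9.1, -32.8, 16.5, 0, 0, -2.2, 50]
--
[-0.0, 0.0, 37.5, 0, 0, 0.0, 50]
[-0.0, 0.0, 37.5, 0, 0, -0.0, 50]
--
```

Request:
jog_arm:
  deltas:
    - [[-9,-33,10,0,0,-2,50],[0,0,30,0,0,0,50],[0,0,30,0,0,0,50],[0,0,20,0,0,0,50],[0,0,0,0,0,0,50]]

```text
clock: 3.3
eef_pos: [0.6177, 0.0368, 0.2692]
tool_rot: [-0.176, 0.984, -0.003, 0.0]
ft_force: [-0.3, -0.1, -0.8]
grip_width: 0.0502
```

```bash
python3 -c "
from h import *
plan([(.611,.047,.275,111,50)],48)
a=camera('side');b=camera('top')
r=lambda i,f:cv2.resize(i,None,fx=f,fy=f,interpolation=cv2.INTER_CUBIC)
cv2.imwrite('pics/d1.png',np.hstack([r(a[120:245,230:330],4),r(b[110:235,200:300],4)])[...,::-1])"
```

```text
at [0.6177 0.0368 0.2692] jaw 110.3 w 0.0502 F [-0.3 -0.1 -0.8]
[2.8, 11.9, -5.8, 0, 0, -0.7, 50]
--
```

View pics/d1.png

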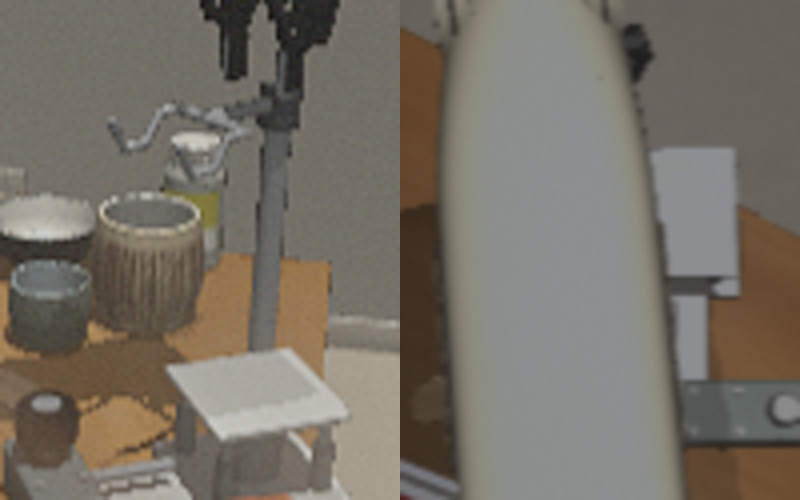

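```bash
python3 -c "
from h import *
o=get_obs();print(o['eef_pos'],o['joint_pos'],o['joint_vel'],o['clock'])
for p in [(.607,.065,.275),(.628,.009,.275),(.611,.047,.29),(.653,.063,.302),(.6177,.0368,.269),(.6177,.0368,.32)]: u=proj('side',p);print(p,u,(u-[230,120])*4)"
```

```text
[0.61910432 0.03725195 0.27269018] [ 0.06303415  0.47937691  0.55867     1.64298078 -0.00530416 -0.2913092 ] [ 0.00498141 -0.02273669  0.04748165  0.00627607  0.0038804  -0.00022799] 3.4
(0.607, 0.065, 0.275) [287.28068954 150.38700809] [229.12275818 121.54803237]
(0.628, 0.009, 0.275) [300.78433546 155.34659025] [283.13734186 141.38636099]
(0.611, 0.047, 0.29) [291.03501257 147.59154199] [244.14005026 110.36616798]
(0.653, 0.063, 0.302) [300.82272495 141.41056381] [283.29089981  85.64225525]
(0.6177, 0.0368, 0.269) [293.87077288 154.60358378] [255.48309151 138.41433513]
(0.6177, 0.0368, 0.32) [294.94063375 139.32345565] [259.76253501  77.29382259]
```

```bash
python3 -c "
from h import *
for p in [(.2006,.458,.1915),(.2006,.458,.205)]:
  p=np.array(p)
  for s in(-1,0,1): u=proj('side',p+s*.043*np.array([.4,.916,0]));print(u,(u-[130,90])*2.2)
a=camera('side')[...,::-1][115:165,265:325]
cv2.imwrite('pics/d2.png',cv2.resize(a,None,fx=10,fy=10,interpolation=2))"
```

```text
[146.82695036 152.49109925] [ 37.01929079 137.48041835]
[150.53368258 148.88179722] [ 45.17410169 129.53995388]
[154.03938797 145.4682381 ] [ 52.88665354 122.03012381]
[146.43757642 149.14007954] [ 36.16266812 130.108175  ]
[150.17048051 145.60968989] [ 44.37505713 122.34131777]
[153.70012688 142.271531  ] [ 52.14027914 114.9973682 ]
```

View pics/d2.png

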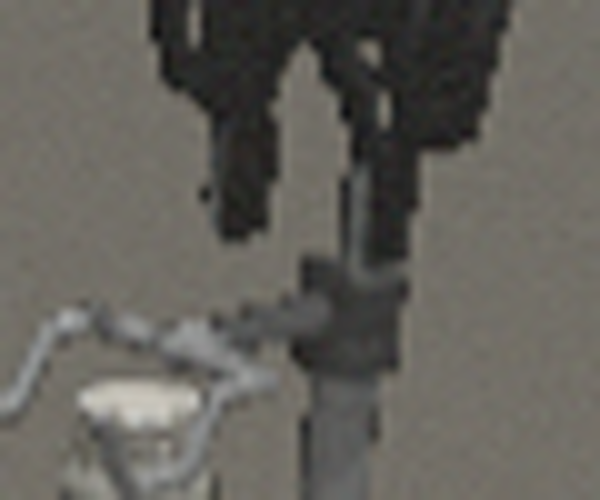

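The fingertips look about 30 mm above the bar, higher than the TCP reading implies. I'll test it by closing gently.

Request:
jog_arm:
  deltas:
    - [[2,9,0,0,0,0,30],[0,0,0,0,0,0,0],[0,0,0,0,0,0,0],[0,0,0,0,0,0,0],[0,0,0,0,0,0,0]]

```text
clock: 3.95
eef_pos: [0.6167, 0.0476, 0.2805]
tool_rot: [-0.177, 0.984, -0.004, 0.01]
ft_force: [-0.2, 0.5, -0.1]
grip_width: -0.0002
```

```bash
python3 -c "
from h import *
o=get_obs();p=o['eef_pos'];print(p,o['tool_rot'],o['joint_pos'],proj('side',p))
a=camera('side')[...,::-1][95:170,255:330].copy()
b=cv2.resize(a,None,fx=8,fy=8,interpolation=2)
u=(proj('side',p)-[255,95])*8+4;cv2.circle(b,tuple(int(x) for x in u),5,(0,0,255),2)
cv2.imwrite('pics/d3.png',b)"
```

```text
[0.61667827 0.04757339 0.28046323] [-0.17743759  0.98407283 -0.00364795  0.01016184] [ 0.07991274  0.46241305  0.55169834  1.63913846 -0.00526202 -0.2769276 ] [292.36973764 150.19366206]
```

View pics/d3.png

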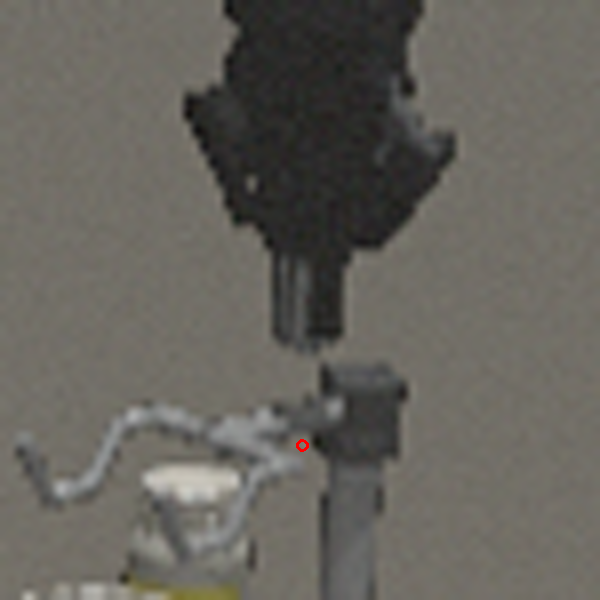

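The shut tip shows at side pixel (293,138), but the reported TCP projects to (292,150). So the real fingertips are about 40 mm above the reported TCP, and the start picture shows the same offset. Scene heights (302, 165 and 85 mm) check out, so I'll treat this as a 40 mm offset along the tool axis.

```bash
cat >> h.py <<'E'
from scipy.spatial.transform import Rotation as Ro
def tilt():
    o=get_obs();R=Ro.from_quat(o['tool_rot']);a=np.radians(jaw(o)+90)
    D=Ro.from_matrix(np.array([[np.cos(a),np.sin(a),0],[np.sin(a),-np.cos(a),0],[0,0,-1]]))
    print('tilt fix',np.degrees((R.inv()*D).as_rotvec()).round(1))
E
python3 -c "
from h import *
tilt();plan([(.611,.049,.232,110.6,50)])"
```

```text
tilt fix [-0.6  1.1 -0. ]
at [0.6167 0.0475 0.2805] jaw 110.4 w 0.0002 F [0.1 0.3 0.2]
[2.4, 1.7, 24.2, 0, 0, -0.1, 50]
[2.4, 1.7, 24.2, 0, 0, -0.1, 50]
--
```

Request:
jog_arm:
  deltas:
    - [[6,0,0,-0.6,1.1,0,50],[0,0,0,0,0,0,50],[0,0,0,0,0,0,50],[0,0,25,0,0,0,50],[0,0,20,0,0,0,50]]

```text
clock: 4.5
eef_pos: [0.6128, 0.0448, 0.2374]
tool_rot: [-0.177, 0.984, -0.0, 0.002]
ft_force: [-0.4, 0.7, -1.0]
grip_width: 0.0501
```

```bash
python3 -c "
from h import *
tilt();plan([(.611,.048,.231,110.6,50)])"
```

```text
tilt fix [-0.1  0.3 -0. ]
at [0.6128 0.0448 0.2374] jaw 110.4 w 0.0501 F [-0.4  0.7 -1. ]
[0.6, 3.6, 6.4, 0, 0, -0.2, 50]
--
```

Request:
jog_arm:
  deltas:
    - [[0,4,7,0,0,0,50],[0,0,0,0,0,0,0],[0,0,0,0,0,0,0],[0,0,0,0,0,0,0],[0,0,0,0,0,0,0]]

```text
clock: 5.0
eef_pos: [0.6098, 0.0483, 0.228]
tool_rot: [-0.177, 0.984, -0.0, -0.001]
ft_force: [0.3, 0.2, -4.7]
grip_width: 0.0121
```

```bash
python3 -c "
from h import *
tilt()
c=np.array([.652,.064]);o=get_obs();p=o['eef_pos'][:2]-c;r=np.linalg.norm(p);a=np.degrees(np.arctan2(p[1],p[0]));j=jaw(o);print(r,a,j)
w=[]
for k in range(1,7):
  t=np.radians(a+7*k);w.append((c[0]+r*np.cos(t),c[1]+r*np.sin(t),o['eef_pos'][2],j+7*k,0))
plan(w)"
```

```text
tilt fix [-0.  -0.1 -0. ]
0.044978455351390965 -159.63835915472015 110.3710628959436
at [0.6098 0.0483 0.228 ] jaw 110.4 w 0.0121 F [ 0.3  0.2 -4.7]
[-0.3, -5.5, -0.0, 0, 0, -7.0, 0]
--
[-0.3, -5.5, -0.0, 0, 0, -7.0, 0]
--
[-0.3, -5.5, -0.0, 0, 0, -7.0, 0]
--
[-0.3, -5.5, -0.0, 0, 0, -7.0, 0]
--
[-0.3, -5.5, -0.0, 0, 0, -7.0, 0]
--
[-0.3, -5.5, -0.0, 0, 0, -7.0, 0]
--
```

Gripped (12 mm wide), so the 40 mm offset is confirmed. Next I swing the arm.

Request:
jog_arm:
  deltas:
    - [[-0.3,-5.5,0,0,0,-7,0],[-0.3,-5.5,0,0,0,-7,0],[-0.3,-5.5,0,0,0,-7,0],[-0.3,-5.5,0,0,0,-7,0],[-0.3,-5.5,0,0,0,-7,0]]

```text
clock: 5.5
eef_pos: [0.6253, 0.0285, 0.228]
tool_rot: [-0.473, 0.881, 0.003, -0.001]
ft_force: [0.0, -0.1, -2.0]
grip_width: 0.0122
```

Request:
jog_arm:
  deltas:
    - [[-0.2,-3.5,0,0,0,-4,0],[-0.2,-3,0,0,0,-3,0]]

```text
clock: 5.7
eef_pos: [0.6302, 0.0256, 0.228]
tool_rot: [-0.528, 0.849, 0.004, -0.002]
ft_force: [-3.9, 0.7, -2.0]
grip_width: 0.012
```

```bash
python3 -c "
from h import *
tilt()
c=np.array([.652,.064]);o=get_obs();p=o['eef_pos'][:2]-c;r=np.linalg.norm(p);a=np.degrees(np.arctan2(p[1],p[0]));print(r,a,jaw(o)-270,o['ft_force'],o['ft_torque'],o['eef_pos'],o['grip_width'])"
```

```text
tilt fix [ 0.5  0.1 -0. ]
0.04409532041290953 -119.5662447091328 -116.26192736094441 [-3.90803551  0.73998486 -2.04829041] [ 0.14492626  0.48245958 -0.22789344] [0.63024207 0.02564652 0.22803539] 0.012002512540413339
```

Request:
jog_arm:
  deltas:
    - [[0,-4,0,0,0,0,0],[0,-4,0,0,0,0,0]]

```text
clock: 5.9
eef_pos: [0.6306, 0.0254, 0.228]
tool_rot: [-0.529, 0.848, 0.011, -0.006]
ft_force: [-14.6, 4.3, 3.1]
grip_width: 0.0124
```

At the stop: 15 N and no motion. Release, rise, and take a look.

Request:
jog_arm:
  deltas:
    - [[0,0,0,0,0,0,40],[0,0,0,0,0,0,40],[0,0,-20,0,0,0,40],[0,0,-45,0,0,0,40],[0,0,-45,0,0,0,40]]

```text
clock: 6.4
eef_pos: [0.6309, 0.0242, 0.3353]
tool_rot: [-0.528, 0.849, 0.013, -0.011]
ft_force: [2.1, 0.2, 0.8]
grip_width: 0.04
```

```bash
python3 -c "
from h import *
tilt();plan([(.6,-.05,.34,140,40),(.431,-.293,.30,82,50)],48)"
```

```text
tilt fix [ 1.9 -0.3  0. ]
at [0.6309 0.0242 0.3353] jaw 153.8 w 0.04 F [2.1 0.2 0.8]
[40.1, -2.5, -2.3, 0, 0, 6.9, 40]
[39.5, -7.3, -2.3, 0, 0, 6.9, 40]
--
[36.8, -3.3, 5.0, 0, 0, 7.2, 50]
[36.1, -8.0, 5.0, 0, 0, 7.2, 50]
[34.8, -12.5, 5.0, 0, 0, 7.2, 50]
[33.0, -16.8, 5.0, 0, 0, 7.2, 50]
[30.6, -20.8, 5.0, 0, 0, 7.2, 50]
[27.7, -24.5, 5.0, 0, 0, 7.2, 50]
[24.4, -27.8, 5.0, 0, 0, 7.2, 50]
[20.7, -30.6, 5.0, 0, 0, 7.2, 50]
--
```

Request:
jog_arm:
  deltas:
    - [[40,-2.5,-2,1.9,0,7,40],[39.5,-7,-2,0,0,7,40],[37,-3,5,0,0,7,50],[36,-8,5,0,0,7,50],[35,-12.5,5,0,0,7,50]]

```text
clock: 6.9
eef_pos: [0.5508, -0.1428, 0.3353]
tool_rot: [-0.24, 0.97, -0.009, 0.016]
ft_force: [1.1, -0.2, 0.6]
grip_width: 0.0498
```

Request:
jog_arm:
  deltas:
    - [[33,-17,5,0,0,7,50],[30.6,-21,5,0,0,7,50],[27.7,-24.5,5,0,0,7,50],[24.4,-28,5,0,0,7,50],[20.7,-30.6,5,0,0,7,50]]

```text
clock: 7.4
eef_pos: [0.4432, -0.3029, 0.3125]
tool_rot: [0.077, 0.997, -0.007, 0.026]
ft_force: [0.5, 0.2, -0.1]
grip_width: 0.0499
```

```bash
python3 -c "
from h import *
np.set_printoptions(precision=3,suppress=True)
tilt();plan([(.430,-.292,.19,82.2,50),(.430,-.292,.106,82.2,50)],48)
a=camera('side');b=camera('top')
r=lambda i,f:cv2.resize(i,None,fx=f,fy=f,interpolation=cv2.INTER_CUBIC)
cv2.imwrite('pics/e1.png',np.hstack([r(a[130:280,225:325],4),r(b[100:250,200:300],4)])[...,::-1])
"
```

```text
tilt fix [-0.6  3.  -0. ]
at [ 0.443 -0.303  0.312] jaw 81.2 w 0.0499 F [ 0.5  0.2 -0.1]
[4.9, 2.9, 40.8, 0, 0, -0.3, 50]
[4.9, 2.9, 40.8, 0, 0, -0.3, 50]
[4.9, 3.0, 40.8, 0, 0, -0.3, 50]
--
[0.0, 0.0, 42.0, 0, 0, -0.0, 50]
[0.0, 0.0, 42.0, 0, 0, -0.0, 50]
--
```

View pics/e1.png

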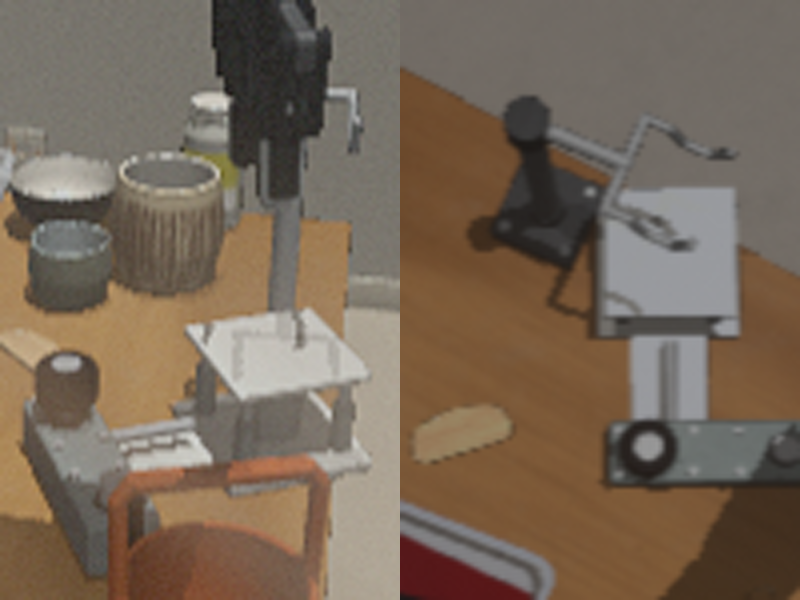

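```bash
python3 -c "
from h import *
T=lambda x,y:((x-400)/4+200-.4,y/4+100-.4)
c=atz('top',T(527,118),.302)
for n,p,z in[('t1',(735,153),.284),('t2',(687,243),.284),('mid',(711,198),.284),('f1',(648,122),.29),('f2',(605,207),.29),('fm',(626.5,164.5),.29)]:
  q=atz('top',T(*p),z);d=q-c;print(n,q,np.hypot(*d[:2]),np.degrees(np.arctan2(d[1],d[0])))
print(c)"
```

```text
t1 [ 0.6251095  -0.09137006  0.284     ] 0.15717704942047178 -99.5124174961902
t2 [ 0.55688785 -0.05310999  0.284     ] 0.15001657845287314 -128.89611268651842
mid [ 0.59086392 -0.07216445  0.284     ] 0.14856302239624067 -113.9134209644835
f1 [ 0.64918158 -0.02646591  0.29      ] 0.09013178452722226 -91.20994543635005
f2 [0.58461507 0.00738935 0.29      ] 0.0870804799431118 -139.75720512880469
fm [ 0.61677737 -0.00947486  0.29      ] 0.08076897221958633 -115.13547478817885
[0.6510848  0.06364578 0.302     ]
```

Request:
jog_arm:
  deltas:
    - [[5,3,40,-0.6,3,0,50],[5,3,40,0,0,0,50],[5,3,40,0,0,-1,50]]

```text
clock: 7.8
eef_pos: [0.4364, -0.3004, 0.1984]
tool_rot: [0.07, 0.997, -0.007, 0.009]
ft_force: [0.9, 0.6, -1.5]
grip_width: 0.05
```

```bash
python3 -c "
from h import *
tilt();plan([(.430,-.292,.106,82.2,50)],45)"
```

```text
tilt fix [-0.7  1.1  0. ]
at [ 0.4364 -0.3004  0.1984] jaw 82.0 w 0.05 F [ 0.9  0.6 -1.5]
[2.5, 2.5, 30.8, 0, 0, -0.1, 50]
[2.5, 2.5, 30.8, 0, 0, -0.1, 50]
[2.5, 2.5, 30.8, 0, 0, -0.1, 50]
--
```

Request:
jog_arm:
  deltas:
    - [[3,3,30,-0.7,1.1,0,50],[3,3,30,0,0,0,50],[1,2,28,0,0,0,50],[0,0,0,0,0,0,50]]

```text
clock: 8.2
eef_pos: [0.4313, -0.2887, 0.1046]
tool_rot: [0.067, 0.998, 0.001, -0.001]
ft_force: [-0.2, 0.2, 1.0]
grip_width: 0.0499
```

```bash
python3 -c "
from h import *
tilt();plan([(.430,-.292,.106,82.2,50)],45)"
```

```text
tilt fix [ 0.1 -0.1 -0. ]
at [ 0.4313 -0.2887  0.1046] jaw 82.3 w 0.0499 F [-0.2  0.2  1. ]
[0.9, -3.4, -1.4, 0, 0, 0.1, 50]
--
```

Request:
jog_arm:
  deltas:
    - [[1,-3.5,0,0,0,0,50],[0,0,0,0,0,0,10],[0,0,0,0,0,0,0],[0,0,0,0,0,0,0],[0,0,0,0,0,0,0]]

```text
clock: 8.7
eef_pos: [0.4344, -0.2947, 0.1108]
tool_rot: [0.066, 0.998, -0.002, 0.004]
ft_force: [-0.8, -0.6, -3.9]
grip_width: 0.0149
```

```bash
python3 -c "
from h import *
tilt();print(get_obs()['eef_pos'],get_obs()['grip_width'])
plan([(.430,-.292,.2,82.2,0)],45)"
```

```text
tilt fix [-0.2  0.5  0. ]
[ 0.43443214 -0.29465425  0.11075069] 0.014947977288035291
at [ 0.4344 -0.2947  0.1108] jaw 82.4 w 0.0149 F [-0.8 -0.6 -3.9]
[2.4, 1.0, -44.6, 0, 0, 0.1, 0]
[2.4, 1.0, -44.6, 0, 0, 0.1, 0]
--
```

Request:
jog_arm:
  deltas:
    - [[0,0,-10,-0.2,0.5,0,0],[0,0,-25,0,0,0,0],[0,0,-35,0,0,0,0],[0,0,-35,0,0,0,0],[0,0,-35,0,0,0,0]]

```text
clock: 9.2
eef_pos: [0.4291, -0.2914, 0.2466]
tool_rot: [0.067, 0.998, 0.006, -0.01]
ft_force: [1.3, -0.6, -4.8]
grip_width: 0.0142
```

```bash
python3 -c "
from h import *
tilt()
plan([(.549,-.150,.255,63,0),(.600,-.050,.255,63,0)],35,6)"
```

```text
tilt fix [ 0.6 -1.1 -0. ]
at [ 0.4291 -0.2914  0.2466] jaw 82.4 w 0.0142 F [ 1.3 -0.6 -4.8]
[-16.7, 26.0, -1.4, 0, 0, 3.2, 0]
[-15.2, 26.9, -1.4, 0, 0, 3.2, 0]
[-13.6, 27.7, -1.4, 0, 0, 3.2, 0]
[-12.1, 28.4, -1.4, 0, 0, 3.2, 0]
[-10.4, 29.1, -1.4, 0, 0, 3.2, 0]
[-8.8, 29.6, -1.4, 0, 0, 3.2, 0]
--
[-0.0, 28.1, -0.0, 0, 0, 0.0, 0]
[-0.0, 28.1, -0.0, 0, 0, -0.0, 0]
[-0.0, 28.1, -0.0, 0, 0, -0.0, 0]
[-0.0, 28.1, -0.0, 0, 0, -0.0, 0]
--
```

Request:
jog_arm:
  deltas:
    - [[-16.7,26,-3,0.6,-1.1,3.2,0],[-15.2,27,-2,0,0,3.2,0],[-13.6,27.7,-2,0,0,3.2,0],[-12,28.4,-2,0,0,3.2,0],[-10.4,29,-1,0,0,3.2,0]]

```text
clock: 9.7
eef_pos: [0.5317, -0.1762, 0.2629]
tool_rot: [0.215, 0.977, -0.003, 0.004]
ft_force: [0.5, -0.6, -3.9]
grip_width: 0.0148
```

Request:
jog_arm:
  deltas:
    - [[-7,22,-1,0,0,3.2,0],[0,0,0,0,0,0,0]]

```text
clock: 9.9
eef_pos: [0.5498, -0.1546, 0.2625]
tool_rot: [0.241, 0.97, -0.002, 0.003]
ft_force: [-1.3, -0.9, -5.5]
grip_width: 0.0149
```

```bash
python3 -c "
from h import *
tilt()
plan([(.600,-.050,.257,63,0)],30,6)
a=camera('side');b=camera('top')
r=lambda i,f:cv2.resize(i,None,fx=f,fy=f,interpolation=cv2.INTER_CUBIC)
cv2.imwrite('pics/f1.png',np.hstack([r(a[110:260,225:325],4),r(b[100:250,220:320],4)])[...,::-1])
"
```

```text
tilt fix [-0.1  0.4 -0. ]
at [ 0.5498 -0.1546  0.2625] jaw 62.1 w 0.0149 F [-1.3 -0.9 -5.5]
[1.2, 29.0, 1.4, 0, 0, -0.2, 0]
[1.0, 29.0, 1.4, 0, 0, -0.2, 0]
[0.9, 29.0, 1.4, 0, 0, -0.2, 0]
[0.8, 29.0, 1.4, 0, 0, -0.2, 0]
--
```

View pics/f1.png

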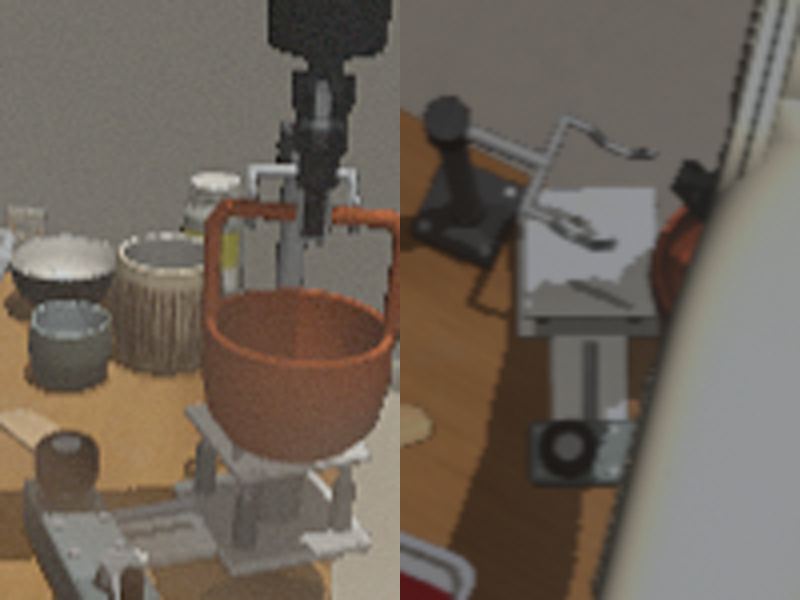

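```bash
python3 -c "
from h import *
for s in(-1,1): 
  p=np.array([.5457,-.1525,.3167])+s*.062*np.array([np.cos(np.radians(152)),np.sin(np.radians(152)),0]);print((proj('side',p)-[225,110])*4)"
```

```text
[401.29886171 220.38578793]
[212.4408827  207.46154281]
```

Request:
jog_arm:
  deltas:
    - [[1,28,2,0,0,-0.3,0],[1,28,2,0,0,-0.2,0],[1,28,0,0,0,-0.2,0],[1,28,0,0,0,0,0],[0,2,0,0,0,0,0]]

```text
clock: 10.5
eef_pos: [0.5945, -0.0577, 0.2561]
tool_rot: [0.24, 0.971, -0.005, -0.0]
ft_force: [-1.1, -1.8, -4.9]
grip_width: 0.0146
```

```bash
python3 -c "
from h import *
tilt()
plan([(.600,-.050,.257,63,0)],30,6)
a=camera('side')
cv2.imwrite('pics/g1.png',cv2.resize(a[110:240,235:340],None,fx=5,fy=5,interpolation=2)[...,::-1])
"
```

```text
tilt fix [-0.5  0.1  0. ]
at [ 0.5945 -0.0577  0.2561] jaw 62.2 w 0.0146 F [-1.1 -1.8 -4.9]
[-1.3, 9.4, -0.9, 0, 0, -0.8, 0]
--
```

View pics/g1.png

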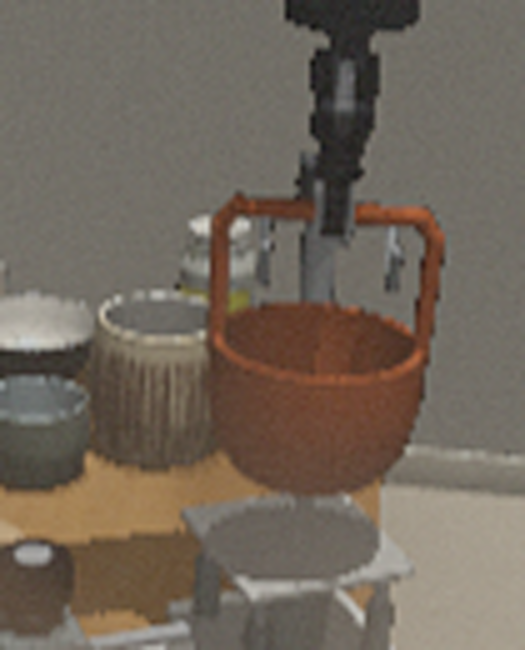

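Request:
jog_arm:
  deltas:
    - [[-1,9,0,-0.5,0,-0.8,0],[0,1,10,0,0,0,0],[0,0,10,0,0,0,0],[0,0,5,0,0,0,0]]

```text
clock: 10.95
eef_pos: [0.5983, -0.0547, 0.2296]
tool_rot: [0.235, 0.972, -0.002, 0.001]
ft_force: [-0.9, -0.8, -4.5]
grip_width: 0.0146
```

Request:
jog_arm:
  deltas:
    - [[0,0,4,0,0,0,0],[0,0,4,0,0,0,0],[0,0,0,0,0,0,0]]

```text
clock: 11.25
eef_pos: [0.6004, -0.0531, 0.2231]
tool_rot: [0.235, 0.972, 0.001, 0.004]
ft_force: [2.1, 2.6, -4.3]
grip_width: 0.0148
```

```bash
python3 -c "
from h import *
tilt()
plan([(.600,-.050,.22,63,0)],30,6)"
```

```text
tilt fix [ 0.2  0.4 -0. ]
at [ 0.6004 -0.0531  0.2231] jaw 62.8 w 0.0148 F [ 2.1  2.6 -4.3]
[1.8, 2.6, 3.1, 0, 0, -0.2, 0]
--
```

Request:
jog_arm:
  deltas:
    - [[0,4,2,0.2,0.4,0,0],[0,1,3,0,0,0,0],[0,0,3,0,0,0,0]]

```text
clock: 11.55
eef_pos: [0.6018, -0.0513, 0.2215]
tool_rot: [0.236, 0.972, -0.003, 0.002]
ft_force: [-4.5, 2.6, 11.2]
grip_width: 0.0144
```

Request:
jog_arm:
  deltas:
    - [[0,0,3,0,0,0,0],[0,0,2,0,0,0,0]]

```text
clock: 11.75
eef_pos: [0.602, -0.0513, 0.2218]
tool_rot: [0.236, 0.972, -0.003, 0.005]
ft_force: [-1.4, 1.3, 3.1]
grip_width: 0.0144
```

Request:
jog_arm:
  deltas:
    - [[0,0,2,0,0,0,0],[0,0,2,0,0,0,0]]

```text
clock: 11.95
eef_pos: [0.6023, -0.0514, 0.2216]
tool_rot: [0.236, 0.972, -0.003, 0.007]
ft_force: [-3.7, 2.0, 8.5]
grip_width: 0.0148
```

```bash
python3 -c "
from h import *
for z in(.25,.26,.27): print(z,proj('side',(.5216,.0556,z)),proj('side',(.5216-.023,.0556-.009,z+.02)))
a=camera('side')
cv2.imwrite('pics/h1.png',cv2.resize(a[120:230,250:330],None,fx=7,fy=7,interpolation=2)[:600,...,::-1])
"
```

```text
0.25 [263.73565721 161.25721219] [258.12423411 157.01318058]
0.26 [263.82998808 158.31498223] [258.19899854 153.99215497]
0.27 [263.92503175 155.35051975] [258.27433996 150.94781477]
```

View pics/h1.png

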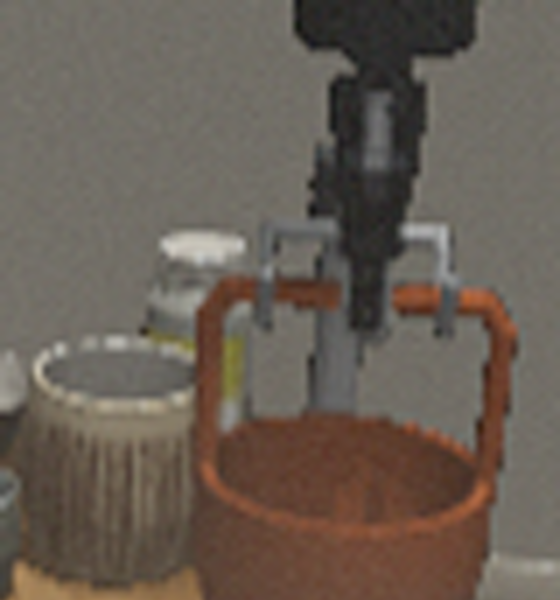

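The bar lies in both prongs with the tips in front of it (prongs at crop (265,300) and (447,300), inside the uprights). Releasing.

Request:
jog_arm:
  deltas:
    - [[0,0,-0.5,0,0,0,0],[0,0,0,0,0,0,20],[0,0,0,0,0,0,34],[0,0,0,0,0,0,34],[0,0,0,0,0,0,34]]

```text
clock: 12.5
eef_pos: [0.6021, -0.053, 0.2212]
tool_rot: [0.237, 0.972, -0.005, 0.006]
ft_force: [0.2, -0.4, 0.5]
grip_width: 0.034
```

Request:
jog_arm:
  deltas:
    - [[0,0,-10,0,0,0,34],[0,0,-25,0,0,0,34],[0,0,-40,0,0,0,34],[0,0,-40,0,0,0,34]]

```text
clock: 12.9
eef_pos: [0.5977, -0.0515, 0.3337]
tool_rot: [0.237, 0.972, -0.006, -0.001]
ft_force: [0.5, -0.5, 1.1]
grip_width: 0.0339
```

```bash
python3 -c "
from h import *
tilt();o=get_obs();print(o['joint_pos'],o['clock'])
np.save('ref0.npy',camera('side'))
for r in masks_of('pot','side')[:3]: ys,xs=np.where(r['pixels']);print(r['conf'],r['at'],xs.min(),xs.max(),ys.min(),ys.max())
plan([(.46,-.06,.33,60,70),(.422,-.021,.24,60,70)],45)"
```

```text
tilt fix [-0.7  0.  -0. ]
[-0.07902994  0.4683759   0.69974479  1.80659811 -0.01214814  0.39934701] 12.9
0.95 [298.5, 193.1] 277 323 159 217
0.91 [203.3, 300.0] 186 225 265 325
at [ 0.6005 -0.0517  0.3396] jaw 62.6 w 0.0338 F [ 0.2 -0.7  0.6]
[30.2, -18.0, 2.4, 0, 0, 0.6, 70]
[30.0, -18.3, 2.4, 0, 0, 0.6, 70]
[29.8, -18.7, 2.4, 0, 0, 0.6, 70]
[29.6, -19.0, 2.4, 0, 0, 0.6, 70]
--
[17.5, 4.9, 30.0, 0, 0, 0.0, 70]
[17.5, 4.9, 30.0, 0, 0, -0.0, 70]
[17.5, 4.9, 30.0, 0, 0, -0.0, 70]
--
```

```bash
python3 -c "
from h import *
plan([(.46,-.06,.32,100,70),(.4225,-.0215,.22,110,70)],45)"
```

```text
at [ 0.6005 -0.0517  0.3396] jaw 62.6 w 0.0338 F [ 0.2 -0.7  0.6]
[24.2, -14.4, 3.9, 0, 0, -7.5, 70]
[25.9, -11.1, 3.9, 0, 0, -7.5, 70]
[27.1, -7.7, 3.9, 0, 0, -7.5, 70]
[27.8, -4.1, 3.9, 0, 0, -7.5, 70]
[28.1, -0.4, 3.9, 0, 0, -7.5, 70]
--
[10.1, 14.8, 33.3, 0, 0, -3.3, 70]
[9.2, 15.4, 33.3, 0, 0, -3.3, 70]
[8.3, 15.9, 33.3, 0, 0, -3.3, 70]
--
```

Request:
jog_arm:
  deltas:
    - [[24,-14,4,-0.7,0,-7.5,40],[26,-11,4,0,0,-7.5,70],[27,-8,4,0,0,-7.5,70],[28,-4,4,0,0,-7.5,70],[28,0,4,0,0,-7.5,70]]

```text
clock: 13.5
eef_pos: [0.461, -0.0611, 0.316]
tool_rot: [-0.101, 0.995, -0.002, 0.008]
ft_force: [0.2, -1.3, 0.4]
grip_width: 0.0701
```

Request:
jog_arm:
  deltas:
    - [[10,15,33,0,0,-3.3,70],[9,15,33,0,0,-3.3,70],[8,16,33,0,0,-3.3,70]]

```text
clock: 13.8
eef_pos: [0.4251, -0.0251, 0.2195]
tool_rot: [-0.189, 0.982, -0.005, 0.015]
ft_force: [0.5, 0.2, -0.0]
grip_width: 0.07
```

```bash
python3 -c "
from h import *
tilt();plan([(.4225,-.0215,.08,110,70),(.4225,-.0215,.016,110,70)],45)"
```

```text
tilt fix [-0.9  1.6 -0. ]
at [ 0.4251 -0.0251  0.2195] jaw 111.8 w 0.07 F [ 0.5  0.2 -0. ]
[0.3, 1.1, 34.9, 0, 0, 0.4, 70]
[0.3, 1.1, 34.9, 0, 0, 0.4, 70]
[0.3, 1.1, 34.9, 0, 0, 0.4, 70]
[0.3, 1.1, 34.9, 0, 0, 0.4, 70]
--
[-0.0, 0.0, 32.0, 0, 0, 0.0, 70]
[-0.0, 0.0, 32.0, 0, 0, -0.0, 70]
--
```

Request:
jog_arm:
  deltas:
    - [[0,1,35,-0.9,1.6,0,70],[0,1,35,0,0,0,70],[0,1,35,0,0,0,70],[0,0,30,0,0,0,70]]

```text
clock: 14.2
eef_pos: [0.4233, -0.0209, 0.0817]
tool_rot: [-0.191, 0.982, -0.0, 0.002]
ft_force: [1.1, 0.5, -0.1]
grip_width: 0.0701
```

```bash
python3 -c "
from h import *
tilt();plan([(.4225,-.0215,.016,110,70)],45)"
```

```text
tilt fix [-0.1  0.2 -0. ]
at [ 0.4233 -0.0209  0.0817] jaw 112.0 w 0.0701 F [ 1.1  0.5 -0.1]
[0.5, -0.1, 32.8, 0, 0, 1.0, 70]
[0.5, -0.1, 32.8, 0, 0, 1.0, 70]
--
```

Request:
jog_arm:
  deltas:
    - [[0,0,32,0,0,0,70],[0,0,25,0,0,0,70],[0,0,7,0,0,0,70],[0,0,0,0,0,0,40],[0,0,0,0,0,0,40]]

```text
clock: 14.7
eef_pos: [0.4214, -0.0227, 0.0141]
tool_rot: [-0.19, 0.982, -0.002, -0.0]
ft_force: [3.1, -6.3, -4.2]
grip_width: 0.0466
```

Request:
jog_arm:
  deltas:
    - [[0,0,0,0,0,0,40],[0,0,0,0,0,0,40]]

```text
clock: 14.9
eef_pos: [0.4213, -0.0227, 0.0142]
tool_rot: [-0.19, 0.982, -0.002, -0.0]
ft_force: [2.4, -0.7, -13.8]
grip_width: 0.0465
```

```bash
python3 -c "
from h import *
tilt();plan([(.4225,-.0215,.016,110,40)],45);o=get_obs();print(o['joint_pos'],o['ft_torque'])"
```

```text
tilt fix [-0.2 -0.1  0. ]
at [ 0.4213 -0.0227  0.0142] jaw 111.9 w 0.0465 F [  2.4  -0.7 -13.8]
[-1.6, 0.7, -1.8, 0, 0, 1.9, 40]
--
[-0.05051418  0.26160988 -0.47931456  0.82961945 -0.00411367 -0.43315351] [ 0.02399036 -0.4043389   0.07454506]
```

Request:
jog_arm:
  deltas:
    - [[0,0,0,0,0,8,40],[0,0,0,0,0,8,40],[0,0,0,0,0,8,40],[0,0,0,0,0,8,40],[0,0,0,0,0,8,40]]

```text
clock: 15.4
eef_pos: [0.4212, -0.0222, 0.0142]
tool_rot: [0.169, 0.986, -0.002, 0.0]
ft_force: [1.4, -0.8, -11.2]
grip_width: 0.0467
```

Request:
jog_arm:
  deltas:
    - [[0,0,0,0,0,8,40],[0,0,0,0,0,8,40],[0,0,0,0,0,8,40],[0,0,0,0,0,8,40],[0,0,0,0,0,8,40]]

```text
clock: 15.9
eef_pos: [0.4215, -0.0219, 0.0142]
tool_rot: [0.508, 0.861, -0.002, 0.001]
ft_force: [2.8, -1.1, -12.4]
grip_width: 0.0468
```

```bash
cat >> h.py <<'E'
def shift(im,box,refn='ref0.npy'):
    y0,y1,x0,x1=box;g=lambda i:cv2.GaussianBlur(cv2.cvtColor(i,cv2.COLOR_RGB2LAB)[...,1:].astype(np.float32).sum(2),(0,0),1.0)
    t=g(np.load(refn));c=g(im);best=[]
    W=cv2.findTransformECC(t[y0:y1,x0:x1],c[y0:y1,x0:x1],np.eye(2,3,dtype=np.float32),cv2.MOTION_TRANSLATION,(3,200,1e-6))
    return W[1][:,2],W[0]
POT=(155,215,272,328)
E
python3 -c "
from h import *
tilt();plan([(.4225,-.0215,.016,30,40)],45)
im=camera('side');print(shift(im,POT))
np.save('ref1.npy',im)
for r in masks_of('jack_platform','side')[:2]: ys,xs=np.where(r['pixels']);print(r['conf'],r['at'],xs.min(),xs.max(),ys.min(),ys.max())
P=lambda z:[proj('side',p).round(1) for p in[(.536,.016,z),(.533,-.102,z),(.648,-.103,z)]]
print(P(.085),P(.1),P(.11))
cv2.imwrite('pics/i1.png',cv2.resize(im[150:270,225:335],None,fx=5,fy=5,interpolation=2)[...,::-1])
"
```

```text
tilt fix [-0.1  0.2  0. ]
at [ 0.4215 -0.0219  0.0142] jaw 29.0 w 0.0468 F [  2.8  -1.1 -12.4]
[-0.1, 1.0, -1.8, 0, 0, -1.0, 40]
--
(array([ 2.4273334 , -0.29999992], dtype=float32), 0.5180375370031962)
0.73 [293.2, 219.4] 272 318 207 234
[array([270.6, 211.5]), array([284.4, 229.7]), array([318.1, 223.7])] [array([270.8, 207.6]), array([284.7, 225.4]), array([318.6, 219.6])] [array([270.9, 204.9]), array([284.9, 222.5]), array([318.9, 216.8])]
```

```bash
cat >> h.py <<'E'
def orange(im):
    h=cv2.cvtColor(im,cv2.COLOR_RGB2HSV);return ((h[...,0]<12)&(h[...,1]>110)).astype(np.uint8)
def gshift(im,ref,box,c='L'):
    y0,y1,x0,x1=box
    g=lambda i:cv2.GaussianBlur(cv2.cvtColor(i,cv2.COLOR_RGB2LAB)[...,0 if c=='L' else 1].astype(np.float32),(0,0),.8)
    r=cv2.findTransformECC(g(ref)[y0:y1,x0:x1],g(im)[y0:y1,x0:x1],np.eye(2,3,dtype=np.float32),cv2.MOTION_TRANSLATION,(3,300,1e-7));return r[1][:,2].round(2),round(r[0],3)
E
python3 -c "
from h import *
r0=np.load('ref0.npy');r1=np.load('ref1.npy');s0=cv2.imread('pics/side0.png')[...,::-1].copy()
def foot(c,z):
  t=np.linspace(0,6.28,90);u=np.array([proj('side',(c[0]+.045*np.cos(a),c[1]+.045*np.sin(a),z)) for a in t]);return u[u[:,1].argmax()].round(1)
for n,im,b in(('bench',s0,(200,330,240,330)),('r0',r0,(150,235,270,330)),('r1',r1,(150,235,270,330))):
  m=orange(im)[b[0]:b[1],b[2]:b[3]];ys,xs=np.where(m);print(n,ys.min()+b[0],ys.max()+b[0],xs.min()+b[2],xs.max()+b[2],m.sum())
  cols=[int(np.where(m[:,x])[0].max()+b[0]) for x in range(m.shape[1]) if m[:,x].any()];print(cols)
print('bench foot',foot((.43,-.292),0))
for z in(.10,.105,.11,.115): print(z,foot((.597,-.049),z))
print('pot r0->r1',gshift(r1,r0,(185,214,276,325),'a'))
for b in((216,240,276,318),(212,240,280,325)): print('plat',gshift(r1,r0,b))
print(r0.shape)
"
```

```text
bench 244 315 252 306 1975
[285, 292, 295, 298, 301, 303, 304, 301, 300, 307, 307, 308, 308, 307, 310, 307, 310, 311, 313, 312, 313, 313, 313, 315, 313, 313, 314, 313, 314, 313, 312, 313, 314, 312, 312, 311, 311, 309, 310, 310, 310, 309, 307, 308, 307, 305, 305, 301, 300, 297, 292, 282, 264, 263, 251]
r0 159 211 278 323 1118
[188, 189, 201, 200, 203, 199, 200, 205, 206, 207, 206, 204, 205, 201, 206, 208, 211, 206, 208, 209, 206, 207, 209, 210, 208, 209, 205, 208, 206, 208, 207, 205, 208, 207, 205, 207, 205, 205, 202, 202, 199, 194, 191, 184, 176, 169]
r1 159 211 277 323 1159
[187, 200, 191, 191, 205, 198, 204, 202, 206, 206, 204, 210, 204, 200, 205, 208, 211, 206, 206, 206, 204, 206, 205, 207, 208, 208, 207, 206, 208, 209, 205, 207, 205, 207, 207, 206, 205, 205, 204, 204, 201, 199, 192, 191, 184, 176, 167]
bench foot [277.7 314.6]
0.1 [297.9 221.1]
0.105 [298.  219.7]
0.11 [298.1 218.3]
0.115 [298.2 216.9]Traceback (most recent call last):
  File "<string>", line 11, in <module>
    print('pot r0->r1',gshift(r1,r0,(185,214,276,325),'a'))
                       ~~~~~~^^^^^^^^^^^^^^^^^^^^^^^^^^^^^
  File "h.py", line 45, in gshift
    r=cv2.findTransformECC(g(ref)[y0:y1,x0:x1],g(im)[y0:y1,x0:x1],np.eye(2,3,dtype=np.float32),cv2.MOTION_TRANSLATION,(3,300,1e-7));return r[1][:,2].round(2),round(r[0],3)
cv2.error: OpenCV(4.12.0) /io/opencv/modules/video/src/ecc.cpp:589: error: (-7:Iterations do not converge) The algorithm stopped before its convergence. The correlation is going to be minimized. Images may be uncorrelated or non-overlapped in function 'findTransformECC'
```

```bash
cat >> h.py <<'E'
def avg(n=8): return np.mean([camera('side').astype(np.float32) for _ in range(n)],0)
def sh(im,ref,box):
    y0,y1,x0,x1=box;g=lambda i:cv2.GaussianBlur((2*i[...,0]-i[...,1]-i[...,2])[y0:y1,x0:x1].astype(np.float32),(0,0),.7)
    r=cv2.findTransformECC(g(ref),g(im),np.eye(2,3,dtype=np.float32),cv2.MOTION_TRANSLATION,(3,300,1e-6),None,1);return r[1][:,2].round(3),round(r[0],3)
PB=(152,208,270,332)
E
python3 -c "
from h import *
a=avg();np.save('a1.npy',a);b=avg(4)
print(sh(b,a,PB),get_obs()['ft_torque'])
print(a[195:250:2,290:300].mean((1)).round(0).astype(int).tolist())"
```

```text
(array([-0.004,  0.005], dtype=float32), 1.0) [ 0.02963737 -0.41765135  0.18841228]
[[139, 86, 61], [111, 74, 57], [110, 74, 57], [109, 75, 59], [108, 75, 59], [108, 76, 60], [106, 77, 61], [105, 77, 62], [104, 77, 62], [103, 78, 63], [102, 77, 64], [104, 90, 79], [110, 103, 95], [106, 99, 90], [165, 162, 155], [112, 105, 98], [101, 94, 87], [98, 92, 84], [99, 94, 86], [99, 93, 86], [100, 94, 86], [98, 93, 85], [99, 94, 86], [108, 101, 93], [107, 100, 92], [170, 167, 160], [175, 172, 165], [170, 167, 160]]
```

Request:
jog_arm:
  deltas:
    - [[0,0,0,0,0,8,40],[0,0,0,0,0,8,40],[0,0,0,0,0,8,40],[0,0,0,0,0,8,40],[0,0,0,0,0,8,40]]

```text
clock: 17.1
eef_pos: [0.422, -0.0218, 0.0142]
tool_rot: [0.778, 0.628, -0.001, 0.001]
ft_force: [2.6, -0.8, -12.1]
grip_width: 0.0466
```

```bash
python3 -c "
from h import *
a=np.load('a1.npy');b=avg(6);np.save('a2.npy',b)
o=get_obs();print(sh(b,a,PB),o['ft_torque'],111.9-jaw(o))
print(b[195:250:2,290:300].mean((1)).round(0).astype(int).tolist())"
```

```text
(array([-0.015, -0.044], dtype=float32), 0.994) [ 0.06367354 -0.31642437  0.10813257] 123.59867777066574
[[138, 86, 61], [111, 73, 56], [109, 73, 56], [109, 74, 57], [108, 75, 58], [107, 75, 59], [106, 76, 60], [105, 77, 61], [104, 77, 62], [103, 77, 63], [101, 77, 63], [104, 89, 79], [111, 104, 96], [158, 154, 147], [112, 105, 98], [104, 98, 90], [101, 94, 87], [98, 92, 84], [99, 93, 85], [99, 93, 85], [99, 94, 86], [98, 92, 85], [99, 94, 86], [107, 101, 93], [116, 110, 102], [170, 167, 160], [175, 172, 165], [170, 167, 160]]
```

Request:
jog_arm:
  deltas:
    - [[0,0,0,0,0,7,40],[0,0,0,0,0,7,40]]

```text
clock: 17.6
eef_pos: [0.4221, -0.0218, 0.0142]
tool_rot: [0.848, 0.531, -0.001, 0.001]
ft_force: [2.9, -1.2, -13.2]
grip_width: 0.0469
```

```bash
cat > chk.py <<'E'
from h import *
b=avg(4);o=get_obs()
print('pot',sh(b,np.load('a1.npy'),PB),'tz',o['ft_torque'][2].round(3),'turn',round(111.9-jaw(o),1),round(85+10*np.radians(111.9-jaw(o)),2),'J6',o['joint_pos'][5])
print(b[211:227,290:300,2].mean(1).round(0).tolist());np.save('al.npy',b)
E
python3 chk.py
```

```text
pot (array([-0.046, -0.092], dtype=float32), 0.99) tz 0.021 turn 137.5 108.99 J6 1.9678813843703205
[61.0, 62.0, 62.0, 63.0, 63.0, 66.0, 79.0, 90.0, 118.0, 142.0, 132.0, 104.0, 92.0, 90.0, 91.0, 91.0]
```

Request:
jog_arm:
  deltas:
    - [[0,0,0,0,0,6,40]]

```text
clock: 17.9
eef_pos: [0.4222, -0.0218, 0.0142]
tool_rot: [0.873, 0.488, -0.0, 0.001]
ft_force: [2.5, -2.3, -13.7]
grip_width: 0.0465
```

```bash
python3 chk.py
```

```text
pot (array([ 0.017, -0.348], dtype=float32), 0.988) tz 0.054 turn 143.3 110.01 J6 2.069405707811672
[62.0, 62.0, 62.0, 63.0, 63.0, 68.0, 83.0, 90.0, 136.0, 151.0, 125.0, 98.0, 90.0, 90.0, 90.0, 91.0]
```

Request:
jog_arm:
  deltas:
    - [[0,0,0,0,0,6,40]]

```text
clock: 18.2
eef_pos: [0.4222, -0.0219, 0.0142]
tool_rot: [0.896, 0.443, -0.0, 0.001]
ft_force: [3.7, -1.8, -13.1]
grip_width: 0.0467
```

```bash
python3 chk.py
```

```text
pot (array([ 0.052, -0.655], dtype=float32), 0.986) tz 0.054 turn 149.1 111.03 J6 2.171009549453839
[63.0, 63.0, 63.0, 63.0, 64.0, 72.0, 88.0, 97.0, 138.0, 147.0, 117.0, 95.0, 90.0, 91.0, 92.0, 91.0]
```

The pot started to rise at a platform height of about 109.1 mm and is now up about 1.9 mm. I'll back off about 1 mm.

Request:
jog_arm:
  deltas:
    - [[0,0,0,0,0,-6,40],[0,0,0,0,0,0,40]]

```text
clock: 18.6
eef_pos: [0.4222, -0.0218, 0.0142]
tool_rot: [0.869, 0.494, -0.0, 0.001]
ft_force: [3.6, -1.2, -12.7]
grip_width: 0.0467
```

```bash
python3 chk.py
```

```text
pot (array([ 0.019, -0.341], dtype=float32), 0.988) tz 0.145 turn 142.8 109.93 J6 2.0614005470430437
[62.0, 63.0, 63.0, 63.0, 64.0, 67.0, 82.0, 90.0, 134.0, 151.0, 127.0, 98.0, 90.0, 91.0, 91.0, 92.0]
```

Request:
jog_arm:
  deltas:
    - [[0,0,0,0,0,0,60],[0,0,0,0,0,0,70],[0,0,0,0,0,0,70],[0,0,0,0,0,0,70]]

```text
clock: 19.2
eef_pos: [0.425, -0.0218, 0.0181]
tool_rot: [0.87, 0.492, 0.002, 0.003]
ft_force: [-0.1, 0.5, 0.2]
grip_width: 0.0702
```

Request:
jog_arm:
  deltas:
    - [[0,0,-15,0,0,0,70],[0,0,-30,0,0,0,70],[0,0,-40,0,0,0,70],[0,0,-40,0,0,0,70]]

```text
clock: 19.6
eef_pos: [0.4193, -0.021, 0.1434]
tool_rot: [0.87, 0.492, -0.002, 0.0]
ft_force: [1.0, 0.1, 0.0]
grip_width: 0.0699
```

```bash
python3 chk.py; python3 -c "
from h import *
tilt()
b=camera('top')
for t in('jack_lock','lock_grip','lock_hinge'):
  for r in masks_of(t,'top')[:3]:
    ys,xs=np.where(r['pixels']);print(t,round(r['conf'],2),r['at'],xs.min(),xs.max(),ys.min(),ys.max(),atz('top',r['at'],.09))
S=lambda x,y:(x/4+225-.4,y/4+110-.4)
# f1 side: lever handle seen near (132,582)
T3=lambda x,y:(x/4+300-.4,y/4+180-.4)
print(atz('top',T3(63,137),.09),atz('top',T3(63,137),.11),tri((S(132,565)),T3(63,137)))
u=cv2.resize(b[190:240,270:340],None,fx=8,fy=8,interpolation=2)
v=cv2.resize(camera('side')[200:275,225:325],None,fx=5.6,fy=5.6,interpolation=2)
w=np.zeros((max(u.shape[0],0)+0,0,3),np.uint8)
cv2.imwrite('pics/j1.png',u[...,::-1]);cv2.imwrite('pics/j2.png',v[...,::-1])"
```

```text
pot (array([ 0.013, -0.315], dtype=float32), 0.988) tz 0.027 turn 142.9 109.95 J6 2.064514937061385
[63.0, 63.0, 64.0, 63.0, 64.0, 68.0, 83.0, 91.0, 135.0, 152.0, 127.0, 99.0, 90.0, 91.0, 91.0, 91.0]
tilt fix [0.1 0.1 0. ]
jack_lock 0.47 [305.2, 214.4] 294 318 210 217 [ 0.4087744  -0.16991366  0.09      ]
lock_grip 0.61 [302.6, 211.1] 293 317 209 216 [ 0.42029808 -0.1615223   0.09      ]
lock_hinge 0.85 [295.3, 213.8] 250 318 165 220 [ 0.41171434 -0.13624251  0.09      ]
[ 0.4097428  -0.20459614  0.09      ] [ 0.40804837 -0.20175567  0.11      ] (array([ 0.4085847 , -0.20275195,  0.10283107]), np.float64(0.00014755645738295393))
```

```bash
python3 -c "
from h import *
plan([(.409,-.203,.13,-12,50),(.409,-.203,.06,-12,50),(.409,-.203,.028,-12,50)],40)"
```

```text
at [ 0.4189 -0.021   0.1406] jaw -31.0 w 0.0697 F [-0.7 -0.4  0.6]
[-32.2, 17.1, 2.1, 0, 0, -3.8, 50]
[-33.3, 14.9, 2.1, 0, 0, -3.8, 50]
[-34.2, 12.7, 2.1, 0, 0, -3.8, 50]
[-35.0, 10.4, 2.1, 0, 0, -3.8, 50]
[-35.6, 8.0, 2.1, 0, 0, -3.8, 50]
--
[0.0, 0.0, 35.0, 0, 0, 0.0, 50]
[0.0, 0.0, 35.0, 0, 0, -0.0, 50]
--
[0.0, 0.0, 32.0, 0, 0, 0.0, 50]
--
```

Request:
jog_arm:
  deltas:
    - [[-32,17,2,0,0,-3.8,50],[-33,15,2,0,0,-3.8,50],[-34,12.7,2,0,0,-3.8,50],[-35,10.4,2,0,0,-3.8,50],[-35.6,8,2,0,0,-3.8,50]]

```text
clock: 20.55
eef_pos: [0.4084, -0.203, 0.1257]
tool_rot: [0.769, 0.639, -0.005, -0.005]
ft_force: [1.0, 0.3, -0.5]
grip_width: 0.0502
```

Request:
jog_arm:
  deltas:
    - [[0,0,20,0,0,0,50],[0,0,20,0,0,0,50]]

```text
clock: 20.75
eef_pos: [0.4087, -0.2087, 0.0848]
tool_rot: [0.771, 0.636, -0.005, -0.004]
ft_force: [-0.8, 0.5, 0.5]
grip_width: 0.0503
```

```bash
python3 -c "
from h import *
tilt();plan([(.409,-.203,.028,-12,50)],40)"
```

```text
tilt fix [-0.7  0.2  0. ]
at [ 0.4087 -0.2087  0.0848] jaw -11.0 w 0.0503 F [-0.8  0.5  0.5]
[2.8, -0.4, 28.4, 0, 0, 0.5, 50]
[2.8, -0.4, 28.4, 0, 0, 0.5, 50]
--
```

Request:
jog_arm:
  deltas:
    - [[3,0,28,-0.7,0.2,0.5,50],[2.5,0,28,0,0,0,50],[0,0,0,0,0,0,50],[0,0,0,0,0,0,8],[0,0,0,0,0,0,8]]

```text
clock: 21.25
eef_pos: [0.4048, -0.2023, 0.0222]
tool_rot: [0.775, 0.632, -0.002, -0.005]
ft_force: [1.9, -0.8, -0.5]
grip_width: 0.0216
```

Request:
jog_arm:
  deltas:
    - [[0,0,0,0,0,0,8],[0,0,0,0,0,0,8]]

```text
clock: 21.45
eef_pos: [0.4056, -0.2027, 0.023]
tool_rot: [0.775, 0.632, -0.001, -0.004]
ft_force: [0.5, -0.7, -10.3]
grip_width: 0.0147
```

```bash
python3 -c "
from h import *
tilt()
o=get_obs();p=np.array(o['eef_pos']);c=np.array([.4222,-.1417]);d=p[:2]-c;r=np.hypot(*d);a=np.degrees(np.arctan2(d[1],d[0]));j=jaw(o);print(r,a,j,o['ft_torque'])
plan([(c[0]+r*np.cos(np.radians(a+8*k)),c[1]+r*np.sin(np.radians(a+8*k)),p[2],j+8*k,8) for k in range(1,4)])"
```

```text
tilt fix [-0.5 -0.2  0. ]
0.06317627193424694 -105.22834886435595 -11.645886377543732 [-0.17709356 -0.38447493 -0.04928345]
at [ 0.4056 -0.2027  0.023 ] jaw -11.6 w 0.0147 F [  0.5  -0.7 -10.3]
[0.1, 8.8, -0.0, 0, 0, -8.0, 8]
--
[0.1, 8.8, -0.0, 0, 0, -8.0, 8]
--
[0.1, 8.8, -0.0, 0, 0, -8.0, 8]
--
```

Request:
jog_arm:
  deltas:
    - [[0,9,0,0,0,-8,8],[0,9,0,0,0,-8,8],[0,9,0,0,0,-8,8],[0,9,0,0,0,-8,8]]

```text
clock: 21.85
eef_pos: [0.4403, -0.2001, 0.0229]
tool_rot: [0.563, 0.826, 0.001, -0.007]
ft_force: [-0.1, 2.7, -4.5]
grip_width: 0.0143
```

Request:
jog_arm:
  deltas:
    - [[0,9,0,0,0,-8,8],[0,9,0,0,0,-8,8],[0,9,0,0,0,-8,8],[0,9,0,0,0,-8,8]]

```text
clock: 22.25
eef_pos: [0.4685, -0.1787, 0.0229]
tool_rot: [0.303, 0.953, 0.003, -0.008]
ft_force: [-1.8, 1.6, -3.3]
grip_width: 0.0145
```

```bash
python3 -c "
from h import *
tilt()
o=get_obs();p=np.array(o['eef_pos']);c=np.array([.4222,-.1417]);d=p[:2]-c;r=np.hypot(*d);a=np.degrees(np.arctan2(d[1],d[0]));j=jaw(o);print(r,a,j,p,o['ft_torque'])"
```

```text
tilt fix [ 0. -1.  0.]
0.059290534838425085 -38.60868566749564 54.749494644509525 [ 0.46853116 -0.17869718  0.02288373] [-0.28069587  0.12208556 -0.12326172]
```

Request:
jog_arm:
  deltas:
    - [[0,9,0,0,0,-8,8],[0,9,0,0,0,-8,8],[0,5,0,0,0,-3,8]]

```text
clock: 22.55
eef_pos: [0.4728, -0.1692, 0.0231]
tool_rot: [0.138, 0.99, -0.01, -0.013]
ft_force: [-5.3, -19.5, -4.2]
grip_width: 0.0146
```

Request:
jog_arm:
  deltas:
    - [[0,4,0,0,0,-2,8],[0,4,0,0,0,0,8]]

```text
clock: 22.75
eef_pos: [0.4725, -0.1702, 0.0232]
tool_rot: [0.124, 0.992, -0.017, -0.014]
ft_force: [-3.9, -15.7, -7.1]
grip_width: 0.0147
```

Request:
jog_arm:
  deltas:
    - [[0,4,0,0,0,0,8],[0,5,0,0,0,0,8]]

```text
clock: 22.95
eef_pos: [0.4723, -0.1709, 0.0233]
tool_rot: [0.13, 0.991, -0.025, -0.015]
ft_force: [-5.2, -20.4, -6.4]
grip_width: 0.0145
```

```bash
python3 -c "
from h import *
tilt()
o=get_obs();p=np.array(o['eef_pos']);c=np.array([.4222,-.1417]);d=p[:2]-c;r=np.hypot(*d);a=np.degrees(np.arctan2(d[1],d[0]));j=jaw(o);print(r,a,j,p,o['ft_torque'])
P=np.array([[.4056,-.2027],[.4403,-.2001],[.4685,-.1787],p[:2]])
A=np.c_[2*P,np.ones(4)];s=np.linalg.lstsq(A,(P**2).sum(1),rcond=None)[0];print('fit centre',s[:2],np.sqrt(s[2]+s[0]**2+s[1]**2),np.degrees(np.arctan2(*(P-s[:2]).T[::-1])))"
```

```text
tilt fix [-3.1 -1.4  0. ]
0.05800594951972317 -30.18169224385949 75.08457512321687 [ 0.4723424  -0.17086213  0.02331767] [-1.75956234  0.14441023 -0.26563615]
fit centre [ 0.41907579 -0.14443012] 0.05974892994825418 [-103.02159102  -69.13059359  -34.73676255  -26.39157328]
```

```bash
python3 -c "
from h import *
o=get_obs()
D=[([.4056,-.2027,.023],[.775,.632,-.001,-.004]),([.4403,-.2001,.0229],[.563,.826,.001,-.007]),([.4685,-.1787,.0229],[.303,.953,.003,-.008]),(o['eef_pos'],o['tool_rot'])]
P=np.array([(np.array(p)-.057*Ro.from_quat(q).as_matrix()[:,2])[:2] for p,q in D]);print(P.round(4))
A=np.c_[2*P,np.ones(4)];s=np.linalg.lstsq(A,(P**2).sum(1),rcond=None)[0];print(s[:2],np.sqrt(s[2]+s[0]**2+s[1]**2),np.degrees(np.arctan2(*(P-s[:2]).T[::-1])))
c=[.4222,-.1417];print(np.degrees(np.arctan2(*(P-c).T[::-1])),np.hypot(*(P-c).T))
b=camera('top');m=camera('side')
u=cv2.resize(b[150:240,240:340],None,fx=5,fy=5,interpolation=2);v=cv2.resize(m[150:270,225:325],None,fx=3.75,fy=3.75,interpolation=2)
cv2.imwrite('pics/k1.png',np.hstack([u[:450],v[:450,:290]])[...,::-1])"
```

```text
[[ 0.406  -0.203 ]
 [ 0.4409 -0.2006]
 [ 0.4693 -0.1793]
 [ 0.4744 -0.1683]]
[ 0.42023765 -0.1455905 ] 0.059049250748522145 [-103.95486717  -69.43233388  -34.51257498  -22.71162433]
[-104.82818673  -72.40238088  -38.62256645  -26.96454048] [0.06339245 0.06183762 0.06024186 0.05861003]
```

Request:
jog_arm:
  deltas:
    - [[0,0,0,0,0,0,8],[0,0,0,0,0,0,36],[0,0,0,0,0,0,36],[0,0,0,0,0,0,36]]

```text
clock: 23.45
eef_pos: [0.4736, -0.1725, 0.0256]
tool_rot: [0.132, 0.991, -0.024, -0.013]
ft_force: [0.8, -0.1, 0.2]
grip_width: 0.0365
```

```bash
python3 -c "
from h import *
tilt();plan([(.476,-.166,.023,75,36)]);print(get_obs()['eef_pos'])"
```

```text
tilt fix [-3.  -1.1 -0. ]
at [ 0.4736 -0.1725  0.0256] jaw 74.9 w 0.0365 F [ 0.8 -0.1  0.2]
[-0.6, 6.8, 2.6, 0, 0, -0.1, 36]
--
[ 0.47364695 -0.17245045  0.02560775]
```

Request:
jog_arm:
  deltas:
    - [[0,3,0,-3,-1.1,0,36],[0,0,0,0,0,0,36],[0,0,0,0,0,0,8],[0,0,0,0,0,0,8],[0,0,0,0,0,0,8]]

```text
clock: 23.95
eef_pos: [0.4761, -0.1695, 0.0275]
tool_rot: [0.13, 0.991, -0.002, 0.001]
ft_force: [-0.5, -1.0, -0.7]
grip_width: 0.0145
```

Request:
jog_arm:
  deltas:
    - [[0,6,0,0,0,0,8],[0,6,0,0,0,0,8]]

```text
clock: 24.15
eef_pos: [0.4758, -0.1704, 0.0275]
tool_rot: [0.134, 0.991, -0.016, -0.001]
ft_force: [-7.8, -23.3, 0.4]
grip_width: 0.0143
```

```bash
python3 -c "
from h import *
tilt();o=get_obs();p=(np.array(o['eef_pos'])-.057*Ro.from_quat(o['tool_rot']).as_matrix()[:,2]);print(p,o['grip_width'],o['ft_force'])"
```

```text
tilt fix [-1.8  0.1 -0. ]
[ 0.4761723  -0.1686214   0.08449634] 0.014321275844814529 [ -7.76807206 -23.32430276   0.38245637]
```

Request:
jog_arm:
  deltas:
    - [[0,0,0,0,0,0,8],[0,0,0,0,0,0,36],[0,0,0,0,0,0,36],[0,0,-15,0,0,0,40],[0,0,-35,0,0,0,40]]

```text
clock: 24.65
eef_pos: [0.4723, -0.1667, 0.0736]
tool_rot: [0.134, 0.991, -0.014, -0.007]
ft_force: [0.5, 0.3, -0.1]
grip_width: 0.04
```

Request:
jog_arm:
  deltas:
    - [[0,0,-40,0,0,0,40],[0,-40,-20,0,0,0,40],[0,-45,0,0,0,0,40],[0,-45,0,0,0,0,40],[0,-45,0,0,0,0,40]]

```text
clock: 25.15
eef_pos: [0.4347, -0.3319, 0.1472]
tool_rot: [0.124, 0.992, -0.015, -0.001]
ft_force: [1.7, -0.8, -0.3]
grip_width: 0.04
```

Request:
jog_arm:
  deltas:
    - [[40,-25,0,0,0,0,40],[40,-25,0,0,0,0,40],[40,0,0,0,0,0,40],[0,0,0,0,0,0,40]]

```text
clock: 25.55
eef_pos: [0.3025, -0.3554, 0.1459]
tool_rot: [0.126, 0.992, -0.015, -0.001]
ft_force: [1.3, -0.1, 0.2]
grip_width: 0.0399
```

```bash
python3 chk.py; python3 -c "
from h import *
b=camera('top');m=camera('side')
for r in masks_of('lock_grip','top')[:2]:
    ys,xs=np.where(r['pixels']);print(round(r['conf'],2),r['at'],xs.min(),xs.max(),ys.min(),ys.max())
u=cv2.resize(b[120:240,230:330],None,fx=4.8,fy=4.8,interpolation=2);v=cv2.resize(m[130:274,225:301+9],None,fx=4,fy=4,interpolation=2)
cv2.imwrite('pics/k1.png',np.hstack([u[:576,:460],v[:576,:340]])[...,::-1])"
```

```text
pot (array([ 0.023, -0.316], dtype=float32), 0.988) tz -0.016 turn 36.1 91.3 J6 -0.5952331426826187
[65.0, 65.0, 67.0, 66.0, 65.0, 70.0, 86.0, 94.0, 140.0, 157.0, 132.0, 103.0, 94.0, 95.0, 95.0, 95.0]
0.42 [298.6, 200.5] 293 306 193 215
```

View pics/k1.png

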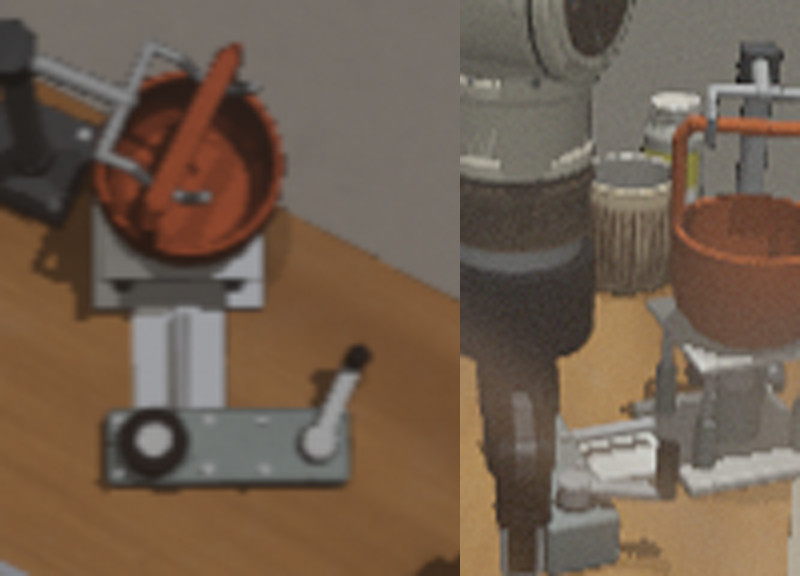

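```bash
python3 -c "
from h import *
h=atz('top',(303.8,193.6),.103);c=atz('top',(295.85,211.7),.06);s=np.array([.4086,-.2028])
c2=atz('top',(788/1*0+ (788-400)/4+200-.4,408/4+110-.4),.06)
for q in(c,c2): print(h,q,np.hypot(*(h-q)[:2]),np.hypot(*(s-q[:2])),np.degrees(np.arctan2((h-q)[1],(h-q)[0])),np.degrees(np.arctan2(s[1]-q[1],s[0]-q[0])))
k=np.array([.4225,-.0215]);print('housing axis',np.degrees(np.arctan2(c[1]-k[1],c[0]-k[0])))
"
```

```text
[ 0.4787291  -0.16666229  0.103     ] [ 0.42159113 -0.14121761  0.06      ] 0.0625474116952944 0.06293775164059832 -24.004365350980777 -101.9121912935625
[ 0.4787291  -0.16666229  0.103     ] [ 0.42187208 -0.14384697  0.06      ] 0.06126384307702374 0.060428534137555626 -21.864370975190557 -102.68746213222136
housing axis -90.43496800784155
```

```bash
python3 -c "
from h import *
print(job_done(),get_obs()['clock'])"
```

```text
the job is handed in; nothing more can be done
the job is handed in; nothing more can be done
```

The job is done and handed in at about 26 s of the 72 s allowed; no verdict was given.

I swung the hook arm to its stop, where 15 N no longer moved it. Then I hung the larger pot by its handle on both prongs and let go. I raised the jack with its knob and swung the locking lever round, all in the order asked. The arm is clear of everything.

**Last checks**
- **Pot and jack:** in the averaged side pictures the pot began to rise at a platform height of about 109.1 mm. I went about 2 mm past that and backed off about 1 mm. The platform was left at about 109.9 mm with the pot lifted about 0.8 mm. The pot had not moved after the lever was swung.
- **Locking lever:** it stopped firmly twice, at 20–24 N, with nothing visible in the way. The picture shows a swing of about 78–81°, against 86° for the full travel. I put the difference down to the lever not starting exactly at 0, but I did not confirm that.
- **Bystanders:** I never reached near the cup, the vase or the rib. The final picture shows only the vase, in its place; I did not check the other two.

**Disagreement found:** the real fingertips sat about 40 mm behind the reported tool point, along the tool axis. I noticed this in the side picture, and the first grip attempt closed on nothing. I corrected every later height for it, and the grips then closed as expected.

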